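# Tip the stopper pot into a stacked bin

## Robot

A 6-joint arm with a two-finger parallel gripper is mounted at the origin on the work surface. World frame = base frame: x ahead of the robot, y to its left, z up, the work surface at z = 0. Lengths are in m, angles in rad, forces in N, time in s.
With the tool pointing down it reaches from about 0.35 to 0.85 m from the base axis. Payload 8.1 kg.
Tool frame: the origin (TCP) lies midway between the tips of the shut fingers; the grasp point (between the pads) lies 19 mm behind it (r.pinch_z is the distance from the TCP to the grasp point, in m); z points along the fingers, y is the direction in which the jaws open and shut (so a half turn about z gives the same grasp; the last joint's range is limited). The gripper opens to 85 mm and grips with 20 to 120 N. Pads are 22 mm wide; open, the fingers measure 114 mm over their backs; the gripper's body (76 mm by 85 mm) begins 54 mm behind the grasp point. The pads swing forward as they close: fully open they stand 13 mm farther back than shut.
Start: joints at [-1.368, 0.13, 1.488, -0, 1.523, -0.085], TCP at [0.17, -0.575, 0.231] pointing down, gripper open.
Joint ranges: [-2.96, 2.96], [-0.89, 2.26], [0.02, 2.5], [-1.34, 4.48], [0, 2.73], [-2.66, 2.66]. Speed limits (rad/s): [2.39, 2.39, 2.79, 3.14, 3.14, 3.14].

## Interface

Orientations are given as a unit quaternion [w, x, y, z].
In Python, from station import r, eyes gives the robot as it stands.
- The arm moves only by the tool jog_arm, never from a script. Its argument "deltas" is a list of rows, each a list of 7 numbers: the turn, a rotation vector about the tool's x, y, z in degrees, then the shift along the tool's x, y, z in mm, then the closure, from -1 (fully open) to 1 (shut), so that 0 is half open. In form: [[rx, ry, rz, dx, dy, dz, gripper], ...]. A call has 1 to 12 rows; each row shifts and turns the pose as measured when the row begins, along the tool's axes as they then stand; what a row does not reach is not made up. A row lasts 1/10 s, in which the tool goes at most 50 mm and 8.59 degrees, less where a joint would pass 70% of its speed; a pose out of reach is approached as far as the arm can. A call with a gripper value outside its range is refused whole. The fingers move at their own pace and stop on an object; "grip_force" is the grip in N (left out, the last holds). Time passes only in rows, so rows that do not move let the fingers close. It gives the time, the measured TCP pose, the force and the opening at its end, in the units of the state.
- r.get_state(): the state, without advancing time (a new reading comes with each control period).
- eyes.capture(name): name is "scene" or "top" or "wrist"; returns the picture (480x640x3 uint8, blue, green, red); there is no depth.
- eyes.get_calibration(name): a dict with "fx", "fy", "cx", "cy" (pixels), "cam_to_world" (4x4, takes a point from camera to world coordinates); the wrist camera has in their place "T_tool_cam" (4x4, takes a point from camera to tool coordinates, whose origin is the TCP and whose axes are the flange's). Camera axes: x right, y up, looking along -z (the intrinsics and any distortion apply to the point x, -y, -z); pixel columns grow to the right and rows downward; lengths in m; the calibration is good to about 2 mm. A picture is of the moment at which its call begins: read the wrist's pose just before it. get_calibration takes no time and is no camera call.
- r.hand_in(): hands the job in, once; it reports no verdict.
The state is a dict: "t": time; "joint_positions": joint angles; "qvel": joint speeds; "tau": joint torques, N m; "ee_pos": TCP position; "tool_rot": TCP orientation; "ft_force": force on the tool from outside, world axes, zero at the start; "moment": the same for the moment, N m; "width": finger opening in m.
Only numpy, scipy, OpenCV 4.12 (cv2) and the standard library are available. Lean on these libraries where they do the work, as an engineer would, in place of code of your own. Each camera call takes 0.05 s, during which the arm holds its last target.

## Task

The bin docked on the tipping stand is in use, so set the loose grey bin on top of it, turned half a turn so that its lugs stand on the docked bin's raised rim blocks instead of nesting, and let go of it. Then swing the stand's lever to tip the pot right over so that all four stoppers in it drop into the upper bin, and bring the pot back fully upright. Leave the upper bin standing level and square on its blocks, and leave the other things on the bench where they are.

Things in the scene. Friction and masses are not known exactly. Their poses are not given: they have to be found in the camera images.
- stand: tipping stand, fixed: base plate 170 (x) x 285 (y) x 12 mm, two uprights (x = +-60 mm, 36 mm wide, 233 mm high) carrying a steel pot in a tilting cradle, and beside it a grey bin docked on the plate. Origin on the table under the pot's pivot; x runs along the pivot axis, the lever is on the -x side; the pot tips towards +y, over the docked bin
- pivot (a point): point on the pivot axis midway between the uprights, 215 mm above the table; axes as the stand's. The pot (66 mm across at the foot, 74 mm at the rim; rim 60 mm above the pivot, foot 38 mm below) turns about this axis
- lever_axis (a point): point on the pivot axis 120 mm from the pivot on the -x side, level with the middle of the lever's grip; axes as the stand's. The lever is a thin arm at x = +43 mm; from its end a black round grip bar, 14 mm thick, parallel to x at 110 mm radius, runs from x = +43 to -42 mm. All free around it. Lever and pot stay where left, by friction
- lever_play (a point): same point as lever_axis: how the lever works. It swings loose through 0.8 rad relative to the pot (about 3 N at the bar) and moves the pot only at either end of this play (5 to 9 N). Pot upright: the bar is on the -y side, 0.7 to 1.5 rad from straight up; where is NOT reported: look or feel. Full tip: bar 1.65 rad past straight up on the +y side. Pot upright again: bar back at 1.5 rad on the -y side
- cradle (a joint): tip angle of the pot: 0 upright (stop), 2.35 rad fully tipped towards the stand's +y (stop). The stoppers slide out dependably only near the full tip, where the mouth points 45 degrees downwards
- dock (a point): centre of the underside of the docked lower bin, 12 mm above the table; axes as the stand's. The lower bin is fixed, shaped as the loose bin but without the grip fin; its low end faces +y; it holds two stoppers from before. The pot overhangs its high end a little, so come in from +y, low, under the pot
- bin: loose grey stack-nest bin, empty, about 220 g. Origin under the centre of its floor (4 mm thick). Floor 108 (x) x 148 (y) mm; walls 4 mm thick, flared to about 138 x 164 mm at the top. End wall 32 mm high at +y (the low end), 54 mm at -y. Side walls 45 mm high, with two raised blocks each, 24 mm long, top 60 mm above the underside, at y = +60 and -20 mm
- bin_lugs (a point): same point as the loose bin's origin: how it stacks. Two lugs on each side, 24 mm long, at y = -60 and +20 mm, undersides 10 mm up, reach to x = +-74 mm. Same way round as the docked bin they miss its rim blocks and the bin nests onto the stoppers; turned half a turn, low end to the other's high end, they stand on the blocks: underside 50 mm above dock
- bin_fin (a point): middle of the top of the loose bin's grip fin, 60 mm above its underside; axes as the bin's. The fin rises from the floor in the middle of the bin, 12 mm thick (x), 50 mm long (y), with 48 mm or more of free floor on both sides; the raised rim blocks stand 54 mm away from it
- bin_low_end (a point): point of the loose bin at its low end, 75 mm from its origin along its +y, at the height of its underside
- stopper1: one of the four dark stoppers in the pot: a slightly tapered plug 17 to 21 mm across, 24 mm long, 14 g; standing upright at first; origin at the centre of its narrow end
- stopper2: one of the four dark stoppers in the pot: a slightly tapered plug 17 to 21 mm across, 24 mm long, 14 g; standing upright at first; origin at the centre of its narrow end
- stopper3: one of the four dark stoppers in the pot: a slightly tapered plug 17 to 21 mm across, 24 mm long, 14 g; standing upright at first; origin at the centre of its narrow end
- stopper4: one of the four dark stoppers in the pot: a slightly tapered plug 17 to 21 mm across, 24 mm long, 14 g; standing upright at first; origin at the centre of its narrow end
- reagent_a: white reagent bottle with a screw cap, 54 mm across, 130 mm tall; bystander; origin under its centre
- reagent_b: second white reagent bottle, same size; bystander; origin under its centre
- tip_rack: box of pipette tips, 85 x 120 x 63 mm; bystander; origin under its centre
- specimen_jar: lidded specimen jar, 54 mm across, 55 mm tall; bystander; origin under its centre
- reagent_box: upright carton 60 x 110 x 100 mm tall; bystander; origin under its centre
- pipette: hand pipette lying on the table, 240 mm long, 22 mm high; bystander; origin on the table under its middle
Things that resemble listed ones, but are neither listed nor needed, are in the scene too. What is shaped like the bin but yellow is not meant.

How it is judged:
By the outcome, as a careful person would: the job done as asked, in the order asked, and still so for the second after the job is handed in, with the robot touching nothing.
It also fails if it takes over 72 s, if anything falls off the work surface, if the arm or the gripper's body presses on something with over 40 N, if the wrist force passes 120 N, or if a joint passes its speed limit or range.

## Working session

There is one attempt and no reset: what is moved stays moved. The work goes in short steps, Python scripts to look and compute and a tool call to move; the robot and the scene stay as the last step left them, time stands still between calls to the robot, and variables do not carry over. Pictures are saved under pics/ and viewed, and the job is handed in when it is done.

Besides the shell and the picture viewer there is one more tool, called after ">>>" by a JSON object that holds its "name" and its "arguments", one argument or row to a line. jog_arm: Moves the arm, as the interface text tells. Its arguments: {"type":"object","properties":{"deltas":{"type":"array","items":{"type":"array","items":{"type":"number"}}},"grip_force":{"type":"number"}},"required":["deltas"]}

```bash
ls; mkdir -p pics
python3 - <<'E'
from station import r, eyes
import cv2
s=r.get_state();print(s)
for n in("scene","top","wrist"):
    cv2.imwrite(f"pics/{n}0.png",eyes.capture(n));print(n,eyes.get_calibration(n))
E
```

```text
pics
{'t': 0.0, 'joint_positions': array([-1.36840490e+00,  1.31174188e-01,  1.48930761e+00,  1.32706632e-05,
        1.52302898e+00, -8.54095562e-02]), 'qvel': array([ 9.52874707e-04, -1.36015931e-03, -5.83318928e-05,  2.68576411e-04,
        3.33308157e-04, -1.37386252e-03]), 'tau': array([-2.82697212e-03, -5.69395173e+01, -5.00560462e+01, -6.62418315e-04,
        1.45097214e-02,  2.37027422e-05]), 'ee_pos': array([ 0.17021151, -0.57475245,  0.23022112]), 'tool_rot': array([-9.57809855e-04,  9.89663770e-01,  1.43403985e-01, -4.94483598e-05]), 'ft_force': array([ 0.35631893, -0.36804668,  0.0153621 ]), 'moment': array([0.04681364, 0.04014718, 0.00950621]), 'width': 0.0850512823147915}
scene {'fx': 497.431338989267, 'fy': 497.431338989267, 'cx': 319.6007522121512, 'cy': 241.72363401903047, 'cam_to_world': array([[-0.3979137 , -0.58789554,  0.70430357,  1.39441484],
       [ 0.91735581, -0.24568845,  0.31320202,  0.38997188],
       [-0.01109082,  0.77072435,  0.63707219,  0.96145501],
       [ 0.        ,  0.        ,  0.        ,  1.        ]])}
top {'fx': 563.5798256724189, 'fy': 563.5798256724189, 'cx': 316.283858833706, 'cy': 234.72247353402153, 'cam_to_world': array([[ 0.12782571,  0.96548736, -0.22692452,  0.26305421],
       [-0.99179539,  0.12479909, -0.02769647, -0.02313157],
       [ 0.00157939,  0.22860302,  0.97351845,  1.27290642],
       [ 0.        ,  0.        ,  0.        ,  1.        ]])}
wrist {'fx': 417.62611842320206, 'fy': 417.62611842320206, 'cx': 322.7486523611947, 'cy': 227.77216710901436, 'T_tool_cam': array([[ 3.80156469e-04,  9.59344865e-01,  2.82236223e-01,
         7.15001683e-02],
       [ 9.99999922e-01, -3.33643179e-04, -2.12862715e-04,
         1.07854775e-03],
       [-1.10042562e-04,  2.82236282e-01, -9.59344917e-01,
        -1.42077566e-01],
       [ 0.00000000e+00,  0.00000000e+00,  0.00000000e+00,
         1.00000000e+00]])}
```

View pics/scene0.png

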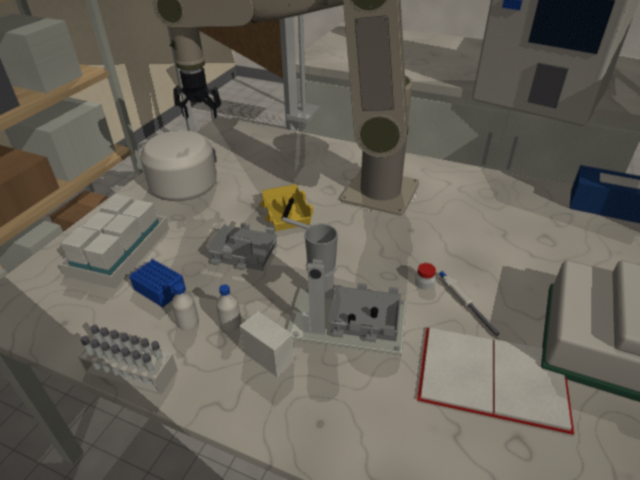

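View pics/top0.png

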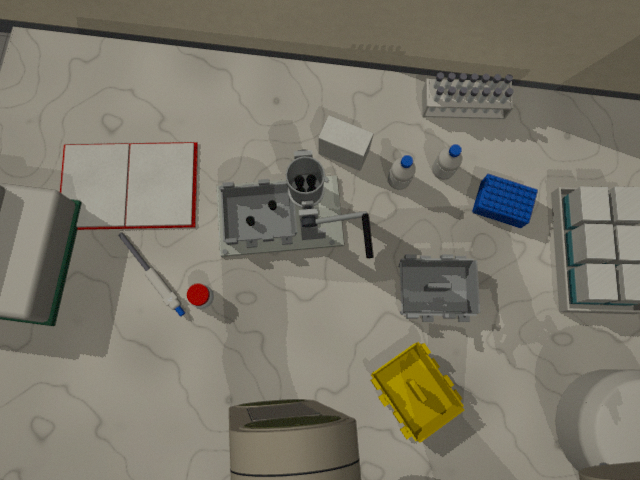

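View pics/wrist0.png

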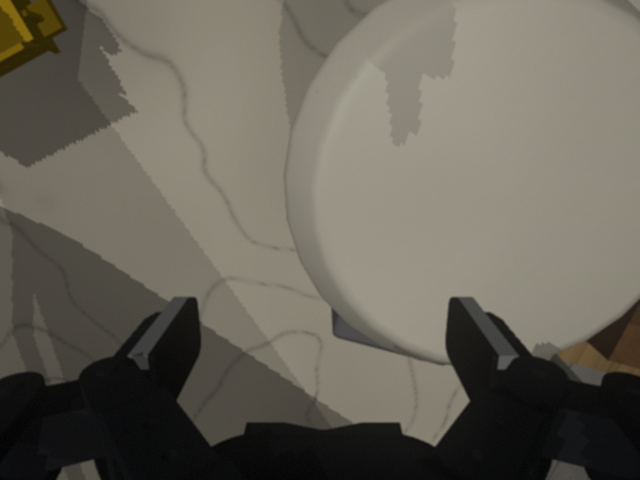

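The top view shows the stand with its docked bin around (262,215), the pot at (306,178), the lever bar at (367,235) and the loose bin at (438,287). Next I enlarge these areas.

Run:
```python
import cv2
i=cv2.imread("pics/top0.png")
cv2.imwrite("pics/c1.png",cv2.resize(i[140:270,205:385],None,fx=4.4,fy=4.4,interpolation=cv2.INTER_CUBIC))
cv2.imwrite("pics/c2.png",cv2.resize(i[235:335,380:500],None,fx=6,fy=6,interpolation=cv2.INTER_CUBIC))
i=cv2.imread("pics/scene0.png")
cv2.imwrite("pics/c3.png",cv2.resize(i[200:370,190:420],None,fx=3.4,fy=3.4,interpolation=cv2.INTER_CUBIC))
```

```text
(no output)
```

View pics/c1.png

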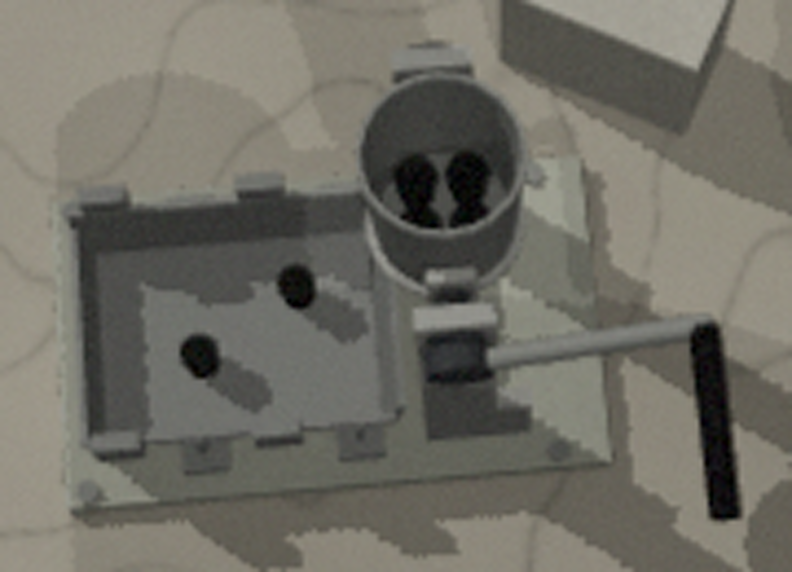

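View pics/c2.png

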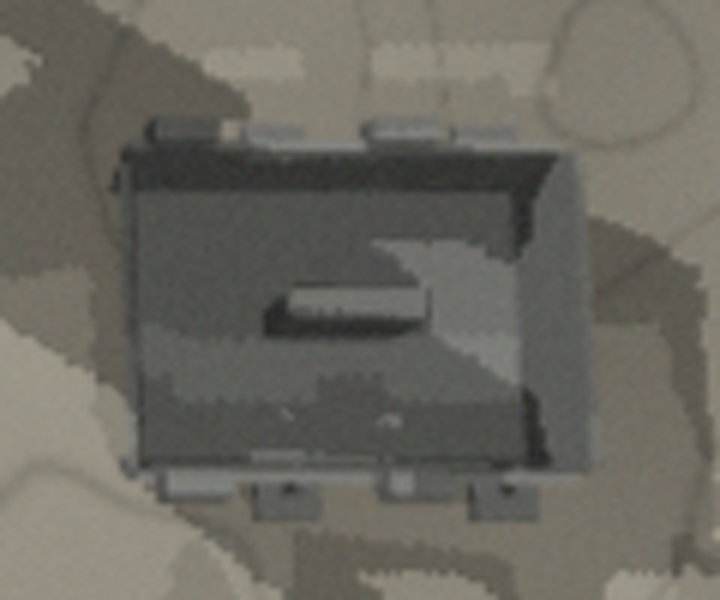

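View pics/c3.png

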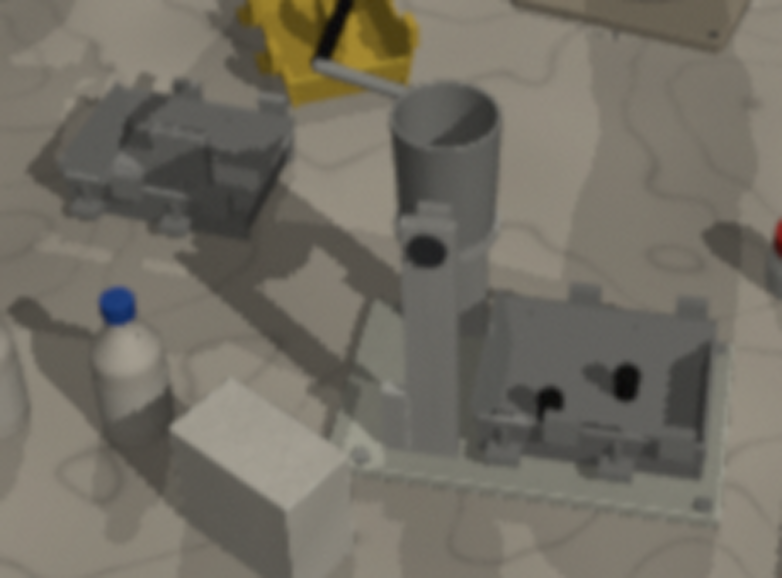

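```bash
cat > h.py <<'E'
import numpy as np
from station import r, eyes
from scipy.spatial.transform import Rotation as R
def ray(n,u,v,st=None):
    c=eyes.get_calibration(n)
    d=np.array([(u-c["cx"])/c["fx"],-(v-c["cy"])/c["fy"],-1.])
    if n=="wrist":
        st=st or r.get_state();w,x,y,z=st["tool_rot"];T=np.eye(4);T[:3,:3]=R.from_quat([x,y,z,w]).as_matrix();T[:3,3]=st["ee_pos"];M=T@c["T_tool_cam"]
    else: M=c["cam_to_world"]
    return M[:3,3],M[:3,:3]@d
def pl(n,u,v,z,st=None):
    o,d=ray(n,u,v,st);return (o+d*(z-o[2])/d[2])
def proj(n,p,st=None):
    c=eyes.get_calibration(n)
    if n=="wrist":
        st=st or r.get_state();w,x,y,z=st["tool_rot"];T=np.eye(4);T[:3,:3]=R.from_quat([x,y,z,w]).as_matrix();T[:3,3]=st["ee_pos"];M=T@c["T_tool_cam"]
    else: M=c["cam_to_world"]
    q=M[:3,:3].T@(np.asarray(p)-M[:3,3]);return c["cx"]-c["fx"]*q[0]/q[2],c["cy"]+c["fy"]*q[1]/q[2]
def tri(n1,a,n2,b):
    o1,d1=ray(n1,*a);o2,d2=ray(n2,*b)
    A=np.stack([d1,-d2],1);s=np.linalg.lstsq(A,o2-o1,rcond=None)[0]
    p,q=o1+d1*s[0],o2+d2*s[1];return (p+q)/2,np.linalg.norm(p-q)
E
python3 - <<'E'
from h import *
f=4.4
P=lambda x,y:(205+x/4.4-.4,140+y/4.4-.4)
Q=lambda x,y:(380+x/6-.4,235+y/6-.4)
S=lambda x,y:(190+x/3.4-.35,200+y/3.4-.35)
# plate corners top z=.012
print("plate");
for a in [(75,513),(612,463),(580,157)]: print(a,pl("top",*P(*a),.012).round(4))
print("plate scene")
for a in [(715,518),(338,440)]: print(a,pl("scene",*S(*a),.008).round(4))
print("dock floor corners z=.016")
for a in [(98,250),(97,445)]: print(a,pl("top",*P(*a),.016).round(4))
print("dock blocks lower-side: outer edge, z=.072")
for a in [(90,437),(145,437),(258,437),(302,437),(78,192),(128,190),(236,178),(284,178)]: print(a,pl("top",*P(*a),.072).round(4))
print("rim centre .275",pl("top",*P(442,155),.275).round(4))
print("bar ends, tri z")
for z in (.215,.25,.3): print(z,pl("top",*P(707,328),z).round(4),pl("top",*P(726,515),z).round(4))
print("fin top .06")
for a in [(290,286),(425,286),(425,318),(290,318)]: print(a,pl("top",*Q(*a),.06).round(4))
print("bin floor .004")
for a in [(140,190),(515,190),(520,462),(140,462)]: print(a,pl("top",*Q(*a),.004).round(4))
print("blocks .06 outer")
for a in [(150,118),(220,118),(370,118),(445,118),(160,498),(235,498),(378,500),(455,500)]: print(a,pl("top",*Q(*a),.06).round(4))
E
```

```text
plate
(75, 513) [0.4795 0.2201 0.012 ]
(612, 463) [ 0.5414 -0.0525  0.012 ]
(580, 157) [ 0.7058 -0.0159  0.012 ]
plate scene
(715, 518) [0.6429 0.2598 0.008 ]
(338, 440) [ 0.682  -0.0133  0.008 ]
dock floor corners z=.016
(98, 250) [0.6202 0.2307 0.016 ]
(97, 445) [0.5158 0.2139 0.016 ]
dock blocks lower-side: outer edge, z=.072
(90, 437) [0.5081 0.2075 0.072 ]
(145, 437) [0.5116 0.1804 0.072 ]
(258, 437) [0.5188 0.1248 0.072 ]
(302, 437) [0.5216 0.1031 0.072 ]
(78, 192) [0.6333 0.2345 0.072 ]
(128, 190) [0.6377 0.2095 0.072 ]
(236, 178) [0.651 0.156 0.072]
(284, 178) [0.6542 0.1318 0.072 ]
rim centre .275 [0.6068 0.0407 0.275 ]
bar ends, tri z
0.215 [ 0.5626 -0.0823  0.215 ] [ 0.48   -0.0996  0.215 ]
0.25 [ 0.5527 -0.0803  0.25  ] [ 0.4729 -0.0971  0.25  ]
0.3 [ 0.5386 -0.0775  0.3   ] [ 0.4626 -0.0934  0.3   ]
fin top .06
(290, 286) [ 0.4718 -0.2423  0.06  ]
(425, 286) [ 0.478  -0.2907  0.06  ]
(425, 318) [ 0.4664 -0.2915  0.06  ]
(290, 318) [ 0.4602 -0.2432  0.06  ]
bin floor .004
(140, 190) [ 0.5108 -0.1927  0.004 ]
(515, 190) [ 0.5291 -0.3343  0.004 ]
(520, 462) [ 0.4263 -0.3431  0.004 ]
(140, 462) [ 0.4082 -0.2023  0.004 ]
blocks .06 outer
(150, 118) [ 0.5269 -0.1864  0.06  ]
(220, 118) [ 0.5302 -0.2118  0.06  ]
(370, 118) [ 0.5372 -0.2662  0.06  ]
(445, 118) [ 0.5408 -0.2934  0.06  ]
(160, 498) [ 0.39   -0.2026  0.06  ]
(235, 498) [ 0.3934 -0.2291  0.06  ]
(378, 500) [ 0.3992 -0.2797  0.06  ]
(455, 500) [ 0.4027 -0.3069  0.06  ]
```

```bash
cat >> h.py <<'E'
def Rd(phi): # tool pointing down, tool x at angle phi
    c,s=np.cos(phi),np.sin(phi);return R.from_matrix(np.array([[c,s,0],[s,-c,0],[0,0,-1.]]))
def cur():
    s=r.get_state();w,x,y,z=s["tool_rot"];return s["ee_pos"].copy(),R.from_quat([x,y,z,w]),s
def plan(p,phi,g,mm=40,deg=8,start=None,n=None,way=0):
    """rows towards p; rotation limited; way = sign of tool-z turn to prefer (0: shortest)"""
    q,A,_=cur()
    if start: q,A=start
    p=np.asarray(p,float);B=phi if isinstance(phi,R) else Rd(phi);rows=[]
    rv=(A.inv()*B).as_rotvec()
    if way and np.sign(rv[2])!=way and np.linalg.norm(rv)>.3: rv*=1-2*np.pi/np.linalg.norm(rv)
    k=n or int(max(np.ceil(np.linalg.norm(p-q)*1e3/mm),np.ceil(np.degrees(np.linalg.norm(rv))/deg),1))
    d=(p-q)/k
    for i in range(k):
        rows.append([float(round(x,1)) for x in np.degrees(rv/k)]+[float(round(x,1)) for x in A.inv().apply(d)*1e3]+[g]);A=A*R.from_rotvec(rv/k)
    for w in rows: print(w,end=", ")
    print("\nrows",k);return p,A
E
python3 - <<'E'
from h import *
plan([.469,-.267,.20],-np.pi/2+.128,0,mm=40)
E
```

```text
[-0.0, 0.0, 7.6, 28.8, -16.2, 2.4, 0], [-0.0, 0.0, 7.6, 26.4, -19.9, 2.4, 0], [-0.0, 0.0, 7.6, 23.5, -23.2, 2.4, 0], [-0.0, 0.0, 7.6, 20.2, -26.1, 2.4, 0], [-0.0, 0.0, 7.6, 16.6, -28.5, 2.4, 0], [-0.0, 0.0, 7.6, 12.6, -30.5, 2.4, 0], [-0.0, 0.0, 7.6, 8.5, -31.9, 2.4, 0], [-0.0, 0.0, 7.6, 4.2, -32.7, 2.4, 0], [-0.0, 0.0, 7.6, -0.2, -33.0, 2.4, 0], [-0.0, 0.0, 7.6, -4.6, -32.7, 2.4, 0], [-0.0, 0.0, 7.6, -8.9, -31.8, 2.4, 0], [-0.0, 0.0, 7.6, -13.0, -30.3, 2.4, 0], [-0.0, 0.0, 7.6, -16.9, -28.3, 2.3, 0], 
rows 13
```

>>> {"name": "jog_arm", "arguments": {
  "deltas": [
    [0, 0, 7.6, 29, -16, 2, 0],
    [0, 0, 7.6, 26, -20, 2, 0],
    [0, 0, 7.6, 24, -23, 2, 0],
    [0, 0, 7.6, 20, -26, 2, 0],
    [0, 0, 7.6, 17, -28, 2, 0],
    [0, 0, 7.6, 13, -30, 2, 0],
    [0, 0, 7.6, 8, -32, 2, 0],
    [0, 0, 7.6, 4, -33, 2, 0],
    [0, 0, 7.6, 0, -33, 2, 0],
    [0, 0, 7.6, -5, -33, 2, 0],
    [0, 0, 7.6, -9, -32, 2, 0],
    [0, 0, 7.6, -13, -30, 2, 0]
  ],
  "grip_force": 60
}}

```text
t: 1.35
ee_pos: [0.4586, -0.2882, 0.2018]
tool_rot: [-0.001, 0.773, -0.634, -0.003]
ft_force: [0.2, -0.4, 0.6]
width: 0.0424
```

Run:
```python
from h import *
import cv2
p,A,s=cur();print(s["t"],p,A.as_matrix()[:,0],s["joint_positions"],s["width"])
plan([.469,-.267,.17],-np.pi/2+.128,0,mm=40)
```

```text
1.35 [ 0.45858534 -0.28816464  0.20179011] [ 0.19620443 -0.98054316 -0.00624023] [-6.57024203e-01 -5.65563651e-03  1.68393755e+00  1.96865024e-03
  1.46987936e+00  2.28686534e+00] 0.04239183951967682
[0.2, 0.4, 4.0, -18.5, -14.5, 31.9, 0], 
rows 1
```

>>> {"name": "jog_arm", "arguments": {
  "deltas": [
    [0.2, 0.4, 4.0, -18.5, -14.5, 32, 0],
    [0, 0, 0, 0, 0, 0, 0]
  ]
}}

```text
t: 1.55
ee_pos: [0.4718, -0.263, 0.1685]
tool_rot: [-0.001, 0.75, -0.662, 0.0]
ft_force: [-0.5, 0.4, -0.6]
width: 0.0428
```

Run:
```python
from h import *
import cv2
p,A,s=cur();print(s["t"],p,A.as_matrix()[:,0],s["joint_positions"],s["width"])
cv2.imwrite("pics/w1.png",eyes.capture("wrist"))
print(proj("wrist",[.469,-.267,.06],s))
```

```text
1.55 [ 0.4717524  -0.26297386  0.16847901] [ 1.23616596e-01 -9.92330041e-01 -1.63405669e-04] [-6.04136176e-01  5.96435085e-03  1.73404177e+00  9.84371018e-04
  1.40074387e+00  2.41335679e+00] 0.04283801355559599
(np.float64(328.0359150604311), np.float64(220.85445538121695))
```

View pics/w1.png

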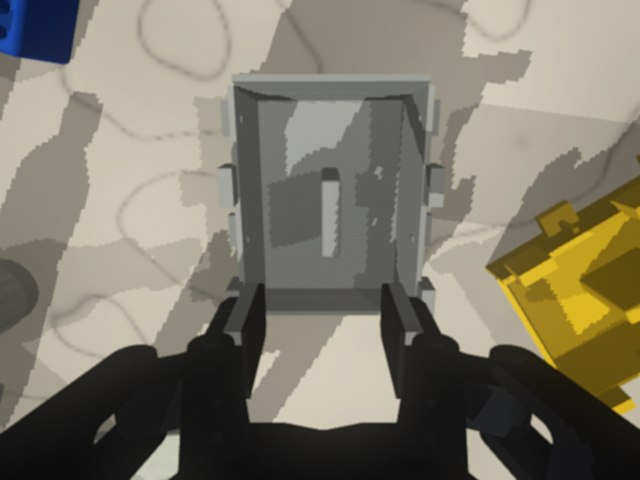

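Run:
```python
from h import *
p,A,s=cur()
for u,v in [(322,181),(339,181),(322,256),(339,256),(330,168),(330,218)]: print(u,v,pl("wrist",u,v,.06,s).round(4))
print("rim blocks");
for u,v in [(218,205),(218,165),(444,165),(444,205),(420,280),(434,305),(228,305)]: print(u,v,pl("wrist",u,v,.06,s).round(4))
```

```text
322 181 [ 0.4772 -0.2933  0.06  ]
339 181 [ 0.4668 -0.2946  0.06  ]
322 256 [ 0.471  -0.2449  0.06  ]
339 256 [ 0.4602 -0.2463  0.06  ]
330 168 [ 0.4733 -0.3018  0.06  ]
330 218 [ 0.4692 -0.2707  0.06  ]
rim blocks
218 205 [ 0.5396 -0.2701  0.06  ]
218 165 [ 0.541 -0.295  0.06 ]
444 165 [ 0.405  -0.3123  0.06  ]
444 205 [ 0.3999 -0.2879  0.06  ]
420 280 [ 0.4052 -0.2364  0.06  ]
434 305 [ 0.3925 -0.2199  0.06  ]
228 305 [ 0.5291 -0.2024  0.06  ]
```

Run:
```python
from h import *
a=plan([.469,-.269,.075],-np.pi/2+.127,0,mm=35)
a=plan([.469,-.269,.026],-np.pi/2+.127,0,mm=25,start=a)
```

```text
[-0.1, -0.1, -0.0, 1.0, 1.5, 32.2, 0], [-0.1, -0.1, -0.0, 1.1, 1.5, 32.2, 0], [-0.1, -0.1, -0.0, 1.1, 1.4, 32.2, 0], 
rows 3
[0.0, -0.0, 0.0, -0.0, -0.0, 24.5, 0], [0.0, -0.0, 0.0, -0.0, -0.0, 24.5, 0], 
rows 2
```

>>> {"name": "jog_arm", "arguments": {
  "deltas": [
    [0, 0, 0, 1, 1.5, 32, 0],
    [0, 0, 0, 1, 1.5, 32, 0],
    [0, 0, 0, 1, 1.5, 32, 0],
    [0, 0, 0, 0, 0, 24, 0],
    [0, 0, 0, 0, 0, 22, 0],
    [0, 0, 0, 0, 0, 0, 0]
  ]
}}

```text
t: 2.2
ee_pos: [0.4719, -0.278, 0.0336]
tool_rot: [0.0, 0.752, -0.659, 0.009]
ft_force: [-0.6, 0.9, -0.7]
width: 0.0427
```

Run:
```python
from h import *
plan([.469,-.269,.026],-np.pi/2+.127,1,mm=25)
```

```text
[-0.7, -0.8, 0.3, -9.4, 1.8, 7.4, 1], 
rows 1
```

>>> {"name": "jog_arm", "arguments": {
  "deltas": [
    [-0.7, -0.8, 0.3, -9.5, 2, 7, 0],
    [0, 0, 0, 0, 0, 0, 0]
  ]
}}

```text
t: 2.4
ee_pos: [0.4691, -0.2705, 0.0286]
tool_rot: [0.0, 0.75, -0.661, 0.0]
ft_force: [0.3, -0.6, -0.1]
width: 0.0428
```

Run:
```python
from h import *
print(cur()[2]["joint_positions"], cur()[0],cur()[1].as_matrix()[:,2])
plan([.469,-.269,.026],-np.pi/2+.127,0,mm=25)
```

```text
[-6.17683728e-01  1.70497411e-01  1.83402159e+00 -4.91756784e-05
  1.13669206e+00  2.39833231e+00] [ 0.46907802 -0.27045645  0.02858466] [ 2.85240555e-04 -2.57366814e-04 -9.99999926e-01]
[-0.0, -0.0, -0.1, -1.5, -0.1, 2.6, 0], 
rows 1
```

Good alignment. Now I close on the fin.

>>> {"name": "jog_arm", "arguments": {
  "deltas": [
    [0, 0, 0, -1.5, 0, 2.5, 1],
    [0, 0, 0, 0, 0, 0, 1],
    [0, 0, 0, 0, 0, 0, 1],
    [0, 0, 0, 0, 0, 0, 1]
  ],
  "grip_force": 70
}}

```text
t: 2.8
ee_pos: [0.4711, -0.2704, 0.0298]
tool_rot: [-0.0, 0.75, -0.661, 0.003]
ft_force: [0.0, 0.7, -2.6]
width: 0.0108
```

Run:
```python
from h import *
a=plan([.46,-.26,.11],-np.pi/2+.127,1,mm=25)
a=plan([.385,-.06,.125],.1,1,mm=30,start=a,way=-1)
```

```text
[-0.1, -0.1, -0.0, -2.9, 2.3, -20.1, 1], [-0.1, -0.1, -0.0, -2.9, 2.4, -20.1, 1], [-0.1, -0.1, -0.0, -2.9, 2.4, -20.1, 1], [-0.1, -0.1, -0.0, -2.9, 2.4, -20.1, 1], 
rows 4
[-0.0, 0.0, -7.4, -17.3, 4.1, -1.3, 1], [-0.0, 0.0, -7.4, -17.7, 1.8, -1.2, 1], [-0.0, 0.0, -7.4, -17.8, -0.5, -1.3, 1], [-0.0, 0.0, -7.4, -17.6, -2.7, -1.2, 1], [-0.0, 0.0, -7.4, -17.1, -5.0, -1.2, 1], [-0.0, 0.0, -7.4, -16.3, -7.1, -1.2, 1], [-0.0, 0.0, -7.4, -15.3, -9.2, -1.2, 1], [-0.0, 0.0, -7.4, -14.0, -11.0, -1.2, 1], [-0.0, 0.0, -7.4, -12.4, -12.7, -1.2, 1], [-0.0, 0.0, -7.4, -10.7, -14.2, -1.3, 1], [-0.0, 0.0, -7.4, -8.8, -15.5, -1.3, 1], [-0.0, 0.0, -7.4, -6.7, -16.5, -1.2, 1], 
rows 12
```

>>> {"name": "jog_arm", "arguments": {
  "deltas": [
    [0, 0, 0, 0, 0, -25, 1],
    [0, 0, 0, -3, 2, -27, 1],
    [0, 0, 0, -3, 2, -27, 1],
    [0, 0, 0, -3, 2, -27, 1]
  ]
}}

```text
t: 3.2
ee_pos: [0.4598, -0.2592, 0.1335]
tool_rot: [0.0, 0.751, -0.661, -0.002]
ft_force: [0.6, -1.1, -3.3]
width: 0.0108
```

>>> {"name": "jog_arm", "arguments": {
  "deltas": [
    [0, 0, -4, -10, 4, 0, 1],
    [0, 0, -7.4, -17, 4, 0, 1],
    [0, 0, -7.4, -18, 2, 0, 1],
    [0, 0, -7.4, -18, 0, 0, 1],
    [0, 0, -7.4, -18, -3, 0, 1],
    [0, 0, -7.4, -17, -5, 0, 1],
    [0, 0, -7.4, -16, -7, 0, 1],
    [0, 0, -7.4, -15, -9, 0, 1]
  ]
}}

```text
t: 4.0
ee_pos: [0.4019, -0.1365, 0.1401]
tool_rot: [0.002, 0.976, -0.216, 0.004]
ft_force: [0.9, 0.2, -1.8]
width: 0.0111
```

Run:
```python
from h import *
print(cur()[2]["joint_positions"], cur()[0],cur()[1].as_matrix()[:,2])
a=plan([.385,0.0,.14],.3,1,mm=30,way=-1)
a=plan([.46,.23,.14],np.pi/2+.22,1,mm=32,start=a,way=-1)
```

```text
[-4.47170505e-01 -3.11872501e-01  2.07179265e+00 -1.35568353e-03
  1.37413731e+00  1.55877626e+00] [ 0.40193655 -0.1365114   0.14006559] [ 0.00621946 -0.0044572  -0.99997073]
[0.0, -0.1, -7.0, -12.1, -19.4, -0.1, 1], [0.0, -0.1, -7.0, -9.7, -20.8, -0.1, 1], [0.0, -0.1, -7.0, -7.1, -21.8, -0.1, 1], [0.0, -0.1, -7.0, -4.3, -22.5, -0.0, 1], [0.0, -0.1, -7.0, -1.6, -22.9, -0.0, 1], [0.0, -0.1, -7.0, 1.2, -22.9, -0.0, 1], 
rows 6
[-0.0, 0.0, -7.8, 12.7, -18.0, -0.0, 1], [-0.0, 0.0, -7.8, 15.0, -16.1, -0.0, 1], [-0.0, 0.0, -7.8, 17.0, -13.9, -0.0, 1], [-0.0, 0.0, -7.8, 18.8, -11.5, -0.0, 1], [-0.0, 0.0, -7.8, 20.1, -8.8, -0.0, 1], [-0.0, 0.0, -7.8, 21.1, -6.0, -0.0, 1], [-0.0, 0.0, -7.8, 21.8, -3.1, -0.0, 1], [-0.0, 0.0, -7.8, 22.0, -0.2, -0.0, 1], [-0.0, 0.0, -7.8, 21.8, 2.8, -0.0, 1], [-0.0, 0.0, -7.8, 21.2, 5.7, -0.0, 1], [-0.0, 0.0, -7.8, 20.3, 8.6, -0.0, 1], 
rows 11
```

The camera would sweep close to the lever bar on that path. I'll back off, finish the turn there, and pass at small x.

Run:
```python
from h import *
a=plan([.385,-.20,.14],np.pi/2+.1,1,mm=30,way=-1)
```

```text
[0.0, -0.0, -7.5, 0.7, 4.0, 0.0, 1], [0.0, -0.0, -7.5, 0.2, 4.1, 0.0, 1], [0.0, -0.0, -7.5, -0.4, 4.1, 0.0, 1], [0.0, -0.0, -7.5, -0.9, 4.0, 0.0, 1], [0.0, -0.0, -7.5, -1.4, 3.9, 0.0, 1], [0.0, -0.0, -7.5, -1.9, 3.6, 0.0, 1], [0.0, -0.0, -7.5, -2.4, 3.4, 0.0, 1], [0.0, -0.0, -7.5, -2.8, 3.0, 0.0, 1], [0.0, -0.0, -7.5, -3.2, 2.6, 0.0, 1], [0.0, -0.0, -7.5, -3.5, 2.2, 0.0, 1], [0.0, -0.0, -7.5, -3.7, 1.7, 0.0, 1], [0.0, -0.0, -7.5, -3.9, 1.2, -0.0, 1], [0.0, -0.0, -7.5, -4.1, 0.7, 0.0, 1], [0.0, -0.0, -7.5, -4.1, 0.1, 0.0, 1], [0.0, -0.0, -7.5, -4.1, -0.4, 0.0, 1], [0.0, -0.0, -7.5, -4.0, -0.9, 0.0, 1], 
rows 16
```

>>> {"name": "jog_arm", "arguments": {
  "deltas": [
    [0, 0, 0, 4, 21, 0, 1],
    [0, 0, 0, 4, 22, 0, 1],
    [0, 0, 0, 4, 22, 0, 1],
    [0, 0, -8, 0, 0, 0, 1],
    [0, 0, -8, 0, 0, 0, 1],
    [0, 0, -8, 0, 0, 0, 1],
    [0, 0, -8, 0, 0, 0, 1],
    [0, 0, -8, 0, 0, 0, 1],
    [0, 0, -8, 0, 0, 0, 1],
    [0, 0, -8, 0, 0, 0, 1],
    [0, 0, -8, 0, 0, 0, 1],
    [0, 0, -8, 0, 0, 0, 1]
  ]
}}

```text
t: 5.2
ee_pos: [0.3835, -0.1996, 0.1406]
tool_rot: [0.004, 0.905, 0.426, 0.002]
ft_force: [-0.4, -0.4, -2.3]
width: 0.0114
```

Run:
```python
from h import *
print(cur()[2]["joint_positions"], cur()[0],cur()[1].as_matrix()[:,0])
a=plan([.38,-.195,.14],np.pi/2+.1,1,mm=30,way=-1)
a=plan([.38,.0,.14],np.pi/2+.2,1,mm=35,start=a)
a=plan([.44,.15,.14],np.pi/2+.22,1,mm=35,start=a)
a=plan([.55,.27,.14],np.pi/2+.22,1,mm=35,start=a)
```

```text
[-5.98977375e-01 -2.89091213e-01  2.05271429e+00  4.09552115e-04
  1.36934203e+00  9.14328647e-02] [ 0.38348246 -0.19960989  0.1405886 ] [0.636911   0.77093642 0.00118801]
[0.1, 0.0, -7.5, 0.2, -0.9, 0.1, 1], [0.1, 0.0, -7.5, 0.3, -0.9, 0.1, 1], [0.1, 0.0, -7.5, 0.5, -0.8, 0.1, 1], [0.1, 0.0, -7.5, 0.6, -0.8, 0.1, 1], [0.1, 0.0, -7.5, 0.7, -0.7, 0.1, 1], [0.1, 0.0, -7.5, 0.7, -0.6, 0.1, 1], 
rows 6
[0.0, 0.0, -1.0, 32.3, 3.2, 0.0, 1], [0.0, 0.0, -1.0, 32.3, 3.8, 0.0, 1], [0.0, 0.0, -1.0, 32.2, 4.3, 0.0, 1], [0.0, 0.0, -1.0, 32.1, 4.9, 0.0, 1], [0.0, 0.0, -1.0, 32.0, 5.4, 0.0, 1], [0.0, 0.0, -1.0, 32.0, 5.9, 0.0, 1], 
rows 6
[-0.0, -0.0, -0.2, 27.0, 17.7, -0.0, 1], [-0.0, -0.0, -0.2, 26.9, 17.8, -0.0, 1], [-0.0, -0.0, -0.2, 26.9, 17.9, -0.0, 1], [-0.0, -0.0, -0.2, 26.8, 18.0, -0.0, 1], [-0.0, -0.0, -0.2, 26.7, 18.2, -0.0, 1], 
rows 5
[0.0, -0.0, 0.0, 18.6, 26.7, 0.0, 1], [0.0, -0.0, 0.0, 18.6, 26.7, 0.0, 1], [0.0, -0.0, 0.0, 18.6, 26.7, 0.0, 1], [0.0, -0.0, 0.0, 18.6, 26.7, 0.0, 1], [0.0, -0.0, 0.0, 18.6, 26.7, 0.0, 1], 
rows 5
```

>>> {"name": "jog_arm", "arguments": {
  "deltas": [
    [0, 0, -7.5, 0, -1, 0, 1],
    [0, 0, -7.5, 0, -1, 0, 1],
    [0, 0, -7.5, 0, -1, 0, 1],
    [0, 0, -7.5, 1, -1, 0, 1],
    [0, 0, -7.5, 1, -1, 0, 1],
    [0, 0, -7.5, 1, -1, 0, 1],
    [0, 0, -1, 30, 3, 0, 1],
    [0, 0, -1, 32, 4, 0, 1],
    [0, 0, -1, 32, 4, 0, 1],
    [0, 0, -1, 32, 5, 0, 1],
    [0, 0, -1, 32, 5, 0, 1],
    [0, 0, -1, 32, 6, 0, 1]
  ]
}}

```text
t: 6.4
ee_pos: [0.3699, 0.0007, 0.1403]
tool_rot: [0.006, 0.618, 0.786, 0.001]
ft_force: [1.3, -1.3, -2.1]
width: 0.0112
```

Run:
```python
from h import *
print(cur()[2]["joint_positions"], cur()[0],cur()[1].as_matrix()[:,0])
a=plan([.43,.15,.14],np.pi/2+.22,1,mm=35)
a=plan([.55,.27,.14],np.pi/2+.22,1,mm=35,start=a)
```

```text
[-0.13172604 -0.50077537  2.20899661 -0.00529303  1.42225001 -0.36882404] [0.36989258 0.00071285 0.14027495] [-0.2355699   0.97181666 -0.00889917]
[0.1, 0.1, 0.2, 26.2, 18.7, -0.0, 1], [0.1, 0.1, 0.2, 26.3, 18.6, -0.0, 1], [0.1, 0.1, 0.2, 26.3, 18.5, 0.0, 1], [0.1, 0.1, 0.2, 26.4, 18.4, 0.0, 1], [0.1, 0.1, 0.2, 26.4, 18.3, 0.0, 1], 
rows 5
[0.0, -0.0, -0.0, 18.2, 28.7, 0.0, 1], [0.0, -0.0, -0.0, 18.2, 28.7, 0.0, 1], [0.0, -0.0, -0.0, 18.2, 28.7, 0.0, 1], [0.0, -0.0, -0.0, 18.2, 28.7, 0.0, 1], [0.0, -0.0, -0.0, 18.2, 28.7, 0.0, 1], 
rows 5
```

>>> {"name": "jog_arm", "arguments": {
  "deltas": [
    [0, 0, 0, 26, 18.5, 0, 1],
    [0, 0, 0, 26, 18.5, 0, 1],
    [0, 0, 0, 26, 18.5, 0, 1],
    [0, 0, 0, 26, 18.5, 0, 1],
    [0, 0, 0, 27, 18.5, 0, 1],
    [0, 0, 0, 18, 28, 0, 1],
    [0, 0, 0, 18, 28, 0, 1],
    [0, 0, 0, 18, 28, 0, 1],
    [0, 0, 0, 18, 28, 0, 1],
    [0, 0, 0, 18, 28, 0, 1],
    [0, 0, 0, 0, 0, 0, 1],
    [0, 0, 0, 0, 0, 0, 1]
  ]
}}

```text
t: 7.6
ee_pos: [0.546, 0.2885, 0.139]
tool_rot: [0.007, 0.615, 0.789, 0.001]
ft_force: [-0.7, -1.1, -1.6]
width: 0.0108
```

Run:
```python
from h import *
import cv2
print(cur()[2]["joint_positions"], cur()[0],cur()[1].as_matrix()[:,0])
i=eyes.capture("top");cv2.imwrite("pics/t2.png",cv2.resize(i[100:300,150:400],None,fx=3.2,fy=3,interpolation=cv2.INTER_CUBIC))
cv2.imwrite("pics/s2.png",eyes.capture("scene"))
cv2.imwrite("pics/w2.png",eyes.capture("wrist"))
```

```text
[ 0.40959665  0.22881164  1.54853358 -0.01119184  1.35595782  0.16513786] [0.54601663 0.28852263 0.13903059] [-0.24424514  0.96966753 -0.00944416]
```

View pics/t2.png

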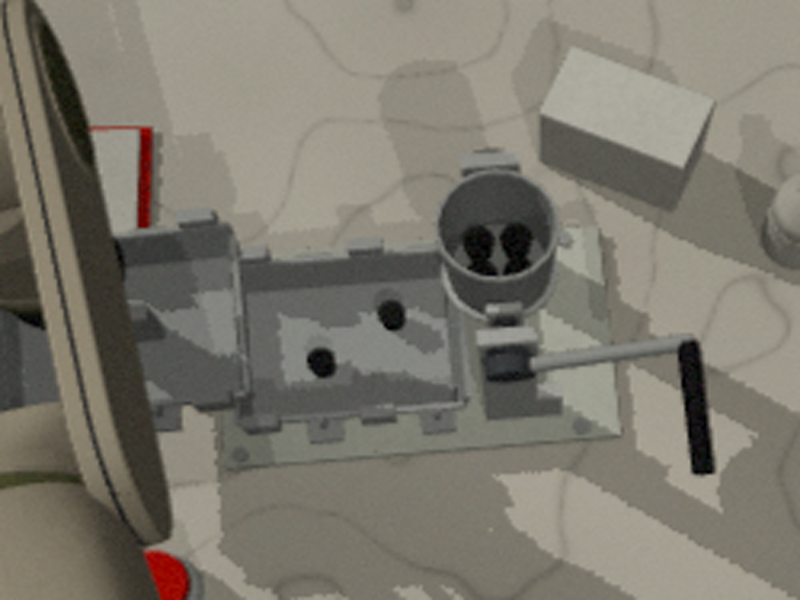

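View pics/w2.png

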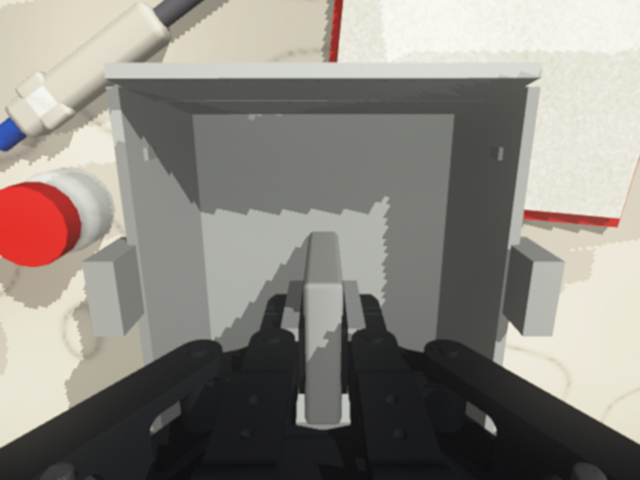

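View pics/s2.png

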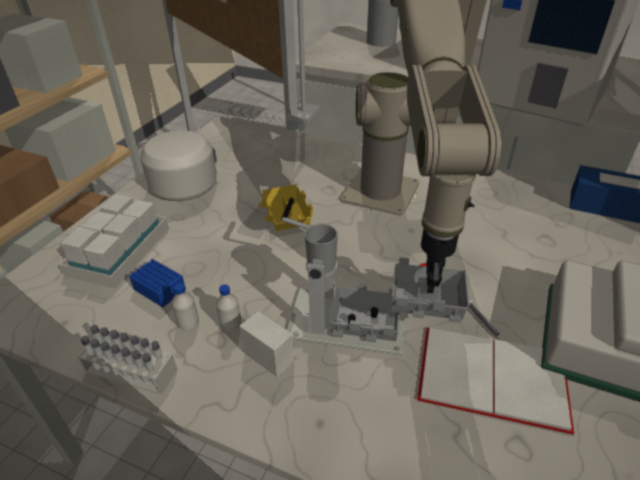

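Run:
```python
import cv2
i=cv2.imread("pics/top0.png")
cv2.imwrite("pics/d1.png",cv2.resize(i[175:200,212:292],None,fx=10,fy=10,interpolation=cv2.INTER_CUBIC))
cv2.imwrite("pics/d2.png",cv2.resize(i[225:265,212:302],None,fx=8.8,fy=8.8,interpolation=cv2.INTER_CUBIC))
```

```text
(no output)
```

View pics/d1.png

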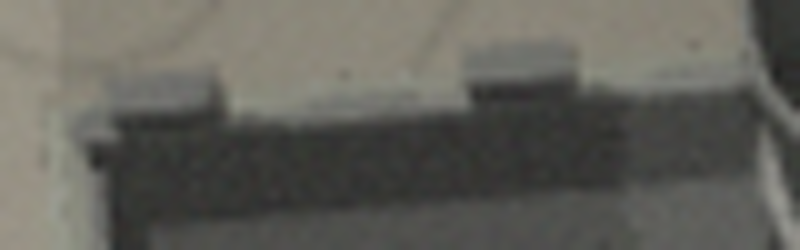

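View pics/d2.png

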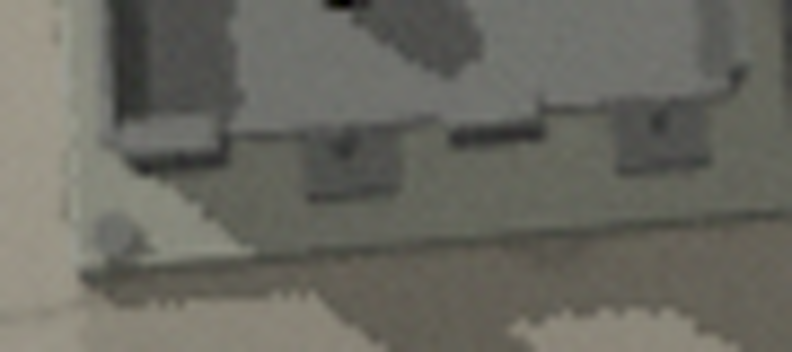

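Run:
```python
from h import *
D1=lambda x,y:(212+x/10-.45,175+y/10-.45)
D2=lambda x,y:(212+x/8.8-.44,225+y/8.8-.44)
b=[pl("top",*D1(163,93),.072),pl("top",*D1(520,60),.072),pl("top",*D2(172,135),.072),pl("top",*D2(497,106),.072)]
print(np.round(b,4))
m=[(b[0]+b[2])/2,(b[1]+b[3])/2];print("mid",np.round(m,4))
c=m[1]+.25*(m[0]-m[1]);d=m[0]-m[1];print("centre",c,"yaw",np.arctan2(-d[0],d[1]),np.linalg.norm(d))
for k in(0,1):
    e=b[k]-b[k+2];print(np.arctan2(e[1],e[0]),np.linalg.norm(e))
# plate corners again from d2
A=pl("top",*D2(82,275),.006);print("A",A)
# held fin in tool frame
p,Rt,s=cur()
for u,v in [(305,283),(343,283),(297,395),(350,395),(303,420),(344,420)]:
    q=pl("wrist",u,v,p[2]+.0302,s);print(u,v,(Rt.inv().apply(q-p)*1e3).round(1))
# bin low-end... rim far wall (high end, 54 mm)
for u,v in [(106,78),(541,78)]:
    q=pl("wrist",u,v,p[2]-.0298+.054,s);print("hi end",(Rt.inv().apply(q-p)*1e3).round(1))
```

```text
[[0.6335 0.222  0.072 ]
 [0.6514 0.1441 0.072 ]
 [0.5076 0.194  0.072 ]
 [0.5253 0.1151 0.072 ]]
mid [[0.5706 0.208  0.072 ]
 [0.5883 0.1296 0.072 ]]
centre [0.58389496 0.14920129 0.072     ] yaw 0.22288919239033894 0.08042129935257358
0.2191207614000839 0.12896961148713687
0.22542102538555778 0.12942878834809887
A [0.48121669 0.22309862 0.006     ]
305 283 [ 20.9  -5.1 -30.5]
343 283 [ 20.9   5.9 -30.3]
297 395 [-17.6  -8.1 -30.1]
350 395 [-17.7   8.7 -29.9]
303 420 [-27.2  -6.3 -30. ]
344 420 [-27.3   6.9 -29.9]
hi end [ 77.2 -57.1 -25.5]
hi end [ 77.3  58.  -24.3]
```

Run:
```python
from h import *
a=plan([.553,.286,.118],1.793,1,mm=12)
a=plan([.5835,.151,.118],1.793,1,mm=25,start=a)
```

```text
[0.3, 0.3, 0.7, -1.6, 3.2, 10.9, 1], [0.3, 0.3, 0.7, -1.6, 3.3, 10.9, 1], 
rows 2
[-0.0, -0.0, 0.0, -23.1, -0.0, -0.0, 1], [-0.0, -0.0, 0.0, -23.1, -0.0, -0.0, 1], [-0.0, -0.0, 0.0, -23.1, -0.0, -0.0, 1], [-0.0, -0.0, 0.0, -23.1, -0.0, -0.0, 1], [-0.0, -0.0, 0.0, -23.1, -0.0, -0.0, 1], [-0.0, -0.0, 0.0, -23.1, -0.0, -0.0, 1], 
rows 6
```

>>> {"name": "jog_arm", "arguments": {
  "deltas": [
    [0.3, 0.3, 0.7, -1.5, 3.2, 10.5, 1],
    [0.3, 0.3, 0.7, -1.5, 3.2, 10.5, 1],
    [0, 0, 0, -23, 0, 0, 1],
    [0, 0, 0, -23, 0, 0, 1],
    [0, 0, 0, -23, 0, 0, 1],
    [0, 0, 0, -23, 0, 0, 1],
    [0, 0, 0, -23, 0, 0, 1],
    [0, 0, 0, -20, 0, 0, 1],
    [0, 0, 0, 0, 0, 0, 1],
    [0, 0, 0, 0, 0, 0, 1]
  ]
}}

```text
t: 8.75
ee_pos: [0.5803, 0.1438, 0.1105]
tool_rot: [-0.004, 0.629, 0.777, -0.001]
ft_force: [0.2, -0.1, -2.1]
width: 0.0111
```

Run:
```python
from h import *
import cv2
print(cur()[0],cur()[1].as_matrix()[:,2],cur()[2]["ft_force"])
a=plan([.5835,.151,.10],1.793,1,mm=12)
i=eyes.capture("top");cv2.imwrite("pics/t3.png",cv2.resize(i[140:300,180:380],None,fx=4,fy=3.7,interpolation=cv2.INTER_CUBIC))
i=eyes.capture("scene");cv2.imwrite("pics/s3.png",cv2.resize(i[190:370,280:440],None,fx=4,fy=3.3,interpolation=cv2.INTER_CUBIC))
```

```text
[0.58029351 0.14380577 0.1105115 ] [-0.00691049  0.00323627 -0.99997089] [ 0.15276437 -0.14531166 -2.08661554]
[-0.2, -0.1, -0.4, 3.2, 2.3, 5.3, 1], [-0.2, -0.1, -0.4, 3.2, 2.4, 5.3, 1], 
rows 2
```

View pics/t3.png

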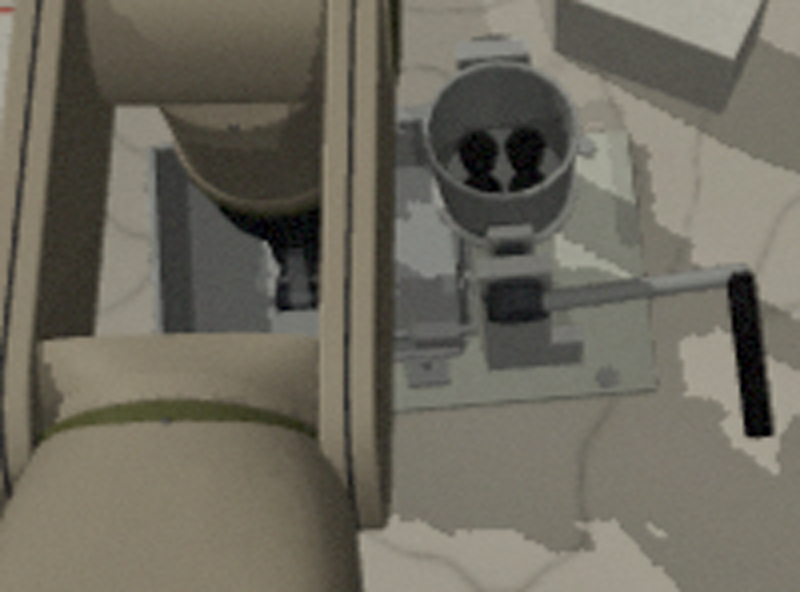

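View pics/s3.png

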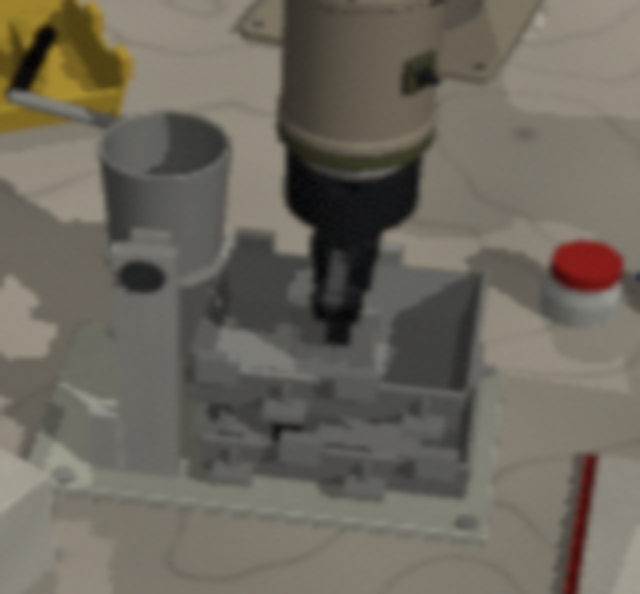

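Nothing is touching. I correct the 7 mm overshoot and then descend.

>>> {"name": "jog_arm", "arguments": {
  "deltas": [
    [-0.2, -0.1, -0.4, 4, 2.4, 2, 1],
    [-0.2, -0.1, -0.4, 3, 2.4, 2, 1],
    [0, 0, 0, 0, 0, 2, 1],
    [0, 0, 0, 0, 0, 0, 1]
  ]
}}

```text
t: 9.25
ee_pos: [0.583, 0.1558, 0.1038]
tool_rot: [-0.0, 0.622, 0.783, 0.001]
ft_force: [0.8, 0.0, -2.9]
width: 0.0113
```

Run:
```python
from h import *
print(cur()[0],cur()[1].as_matrix()[:,2],cur()[2]["ft_force"])
a=plan([.5835,.151,.10],1.793,1,mm=12)
```

```text
[0.58298508 0.15583074 0.1037706 ] [ 0.00116862  0.00174285 -0.9999978 ] [ 0.77663162  0.0099337  -2.85197144]
[0.1, -0.1, 0.4, -4.8, -0.6, 3.8, 1], 
rows 1
```

>>> {"name": "jog_arm", "arguments": {
  "deltas": [
    [0.1, -0.1, 0.4, -4, -0.6, 2, 1],
    [0, 0, 0, 0, 0, 0, 1],
    [0, 0, 0, 0, 0, 0, 1]
  ]
}}

```text
t: 9.55
ee_pos: [0.5831, 0.152, 0.1014]
tool_rot: [0.0, 0.624, 0.781, -0.0]
ft_force: [0.8, 0.3, -1.6]
width: 0.0111
```

Run:
```python
from h import *
print(cur()[0],cur()[1].as_matrix()[:,2],cur()[2]["ft_force"])
a=plan([.5835,.151,.094],1.793,1,mm=12)
```

```text
[0.58312522 0.15195749 0.10144153] [-5.36046004e-04 -7.18985787e-04 -9.99999598e-01] [ 0.82261395  0.30461248 -1.57090746]
[-0.0, 0.0, -0.0, -1.0, 0.2, 7.4, 1], 
rows 1
```

>>> {"name": "jog_arm", "arguments": {
  "deltas": [
    [0, 0, 0, -0.7, 0, 4, 1],
    [0, 0, 0, 0, 0, 3, 1],
    [0, 0, 0, 0, 0, 2, 1],
    [0, 0, 0, 0, 0, 0, 1],
    [0, 0, 0, 0, 0, 0, 1]
  ]
}}

```text
t: 10.05
ee_pos: [0.5844, 0.1511, 0.094]
tool_rot: [0.001, 0.625, 0.781, 0.0]
ft_force: [-1.7, -1.0, 0.8]
width: 0.0111
```

Run:
```python
from h import *
import cv2
print(cur()[0],cur()[1].as_matrix()[:,2],cur()[2]["ft_force"],cur()[2]["moment"])
a=plan([.5835,.151,.094],1.793,1,mm=12)
i=eyes.capture("scene");cv2.imwrite("pics/s4.png",cv2.resize(i[250:350,310:420],None,fx=7,fy=6,interpolation=cv2.INTER_CUBIC))
```

```text
[0.58436699 0.15114079 0.09396986] [ 1.90582922e-03 -4.16472846e-04 -9.99998097e-01] [-1.7216518  -0.96797616  0.7576682 ] [-0.26212496  0.3999205  -0.13734917]
[0.1, 0.0, -0.0, 0.1, -0.9, -0.0, 1], 
rows 1
```

View pics/s4.png

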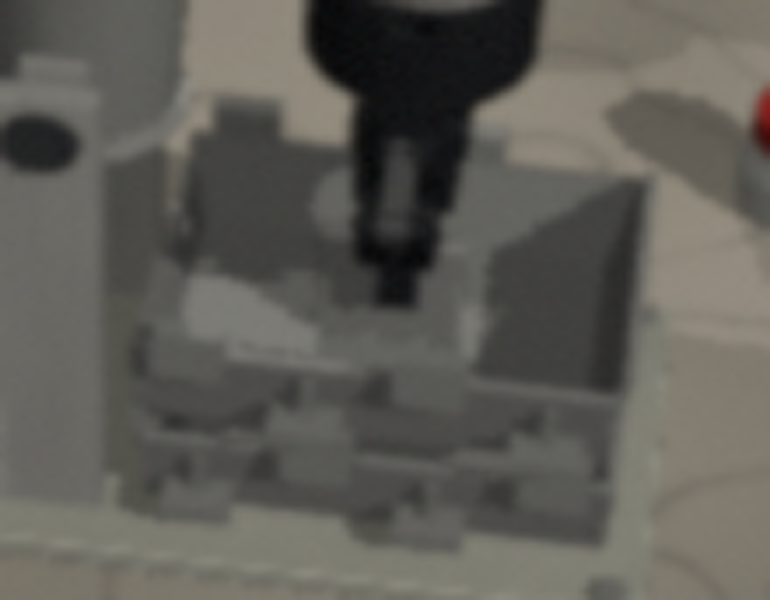

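>>> {"name": "jog_arm", "arguments": {
  "deltas": [
    [0, 0, 0, 0, 0, 2, 1],
    [0, 0, 0, 0, 0, 1, 1],
    [0, 0, 0, 0, 0, 0, 1]
  ]
}}

```text
t: 10.4
ee_pos: [0.5853, 0.1513, 0.0929]
tool_rot: [0.002, 0.625, 0.781, 0.001]
ft_force: [-2.4, -0.6, 2.1]
width: 0.0109
```

Run:
```python
from h import *
print(cur()[0],cur()[1].as_matrix()[:,2],cur()[2]["ft_force"],cur()[2]["moment"])
```

```text
[0.58525307 0.15133435 0.09293562] [ 4.07139885e-03 -3.07137669e-04 -9.99991665e-01] [-2.4292145  -0.58745301  2.09741133] [-0.55096031  0.4673272  -0.20245906]
```

>>> {"name": "jog_arm", "arguments": {
  "deltas": [
    [0.2, 0.1, 0, 0, -1.7, 0, 1],
    [0, 0, 0, 0, 0, 0, 1]
  ]
}}

```text
t: 10.6
ee_pos: [0.5844, 0.1511, 0.0934]
tool_rot: [0.001, 0.625, 0.781, 0.001]
ft_force: [-0.7, -0.1, 0.4]
width: 0.0108
```

Run:
```python
from h import *
print(cur()[0],cur()[1].as_matrix()[:,2],cur()[2]["ft_force"],cur()[2]["moment"])
a=plan([.5835,.151,.093],1.793,1,mm=12)
```

```text
[0.58436941 0.15110448 0.09342443] [ 0.00216345  0.00108212 -0.99999707] [-0.70291136 -0.07226028  0.42990168] [-0.3173203   0.18503903 -0.05976855]
[0.1, -0.0, -0.0, 0.1, -0.9, 0.4, 1], 
rows 1
```

>>> {"name": "jog_arm", "arguments": {
  "deltas": [
    [0.1, 0, 0, 0, -0.9, 0.5, 1],
    [0, 0, 0, 0, 0, 0, 1],
    [0, 0, 0, 0, 0, 0, 0],
    [0, 0, 0, 0, 0, 0, 0],
    [0, 0, 0, 0, 0, 0, 0],
    [0, 0, 0, 0, 0, 0, 0]
  ]
}}

```text
t: 11.2
ee_pos: [0.5831, 0.151, 0.0919]
tool_rot: [-0.001, 0.625, 0.781, 0.0]
ft_force: [-0.0, 0.1, 0.6]
width: 0.0428
```

Run:
```python
from h import *
import cv2
p,A,s=cur()
print(p,A.as_matrix()[:,2],cur()[2]["ft_force"],cur()[2]["moment"])
i=eyes.capture("wrist");cv2.imwrite("pics/w5.png",i)
i=eyes.capture("scene");cv2.imwrite("pics/s5.png",cv2.resize(i[250:350,310:420],None,fx=7,fy=6,interpolation=cv2.INTER_CUBIC))
```

```text
[0.58311312 0.15096065 0.09188274] [-4.85463221e-04  1.07978257e-03 -9.99999299e-01] [-0.0388298   0.07084863  0.64968555] [-0.0230561   0.0035411   0.00543858]
```

View pics/s5.png

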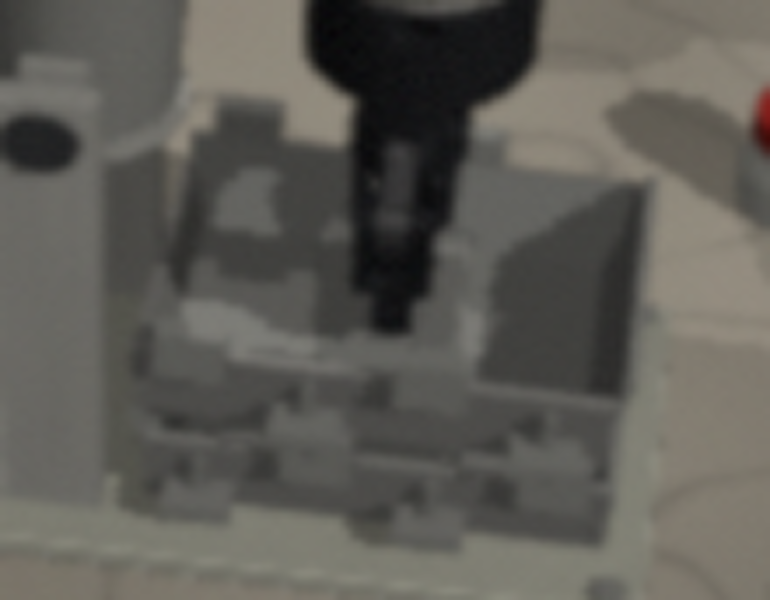

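View pics/w5.png

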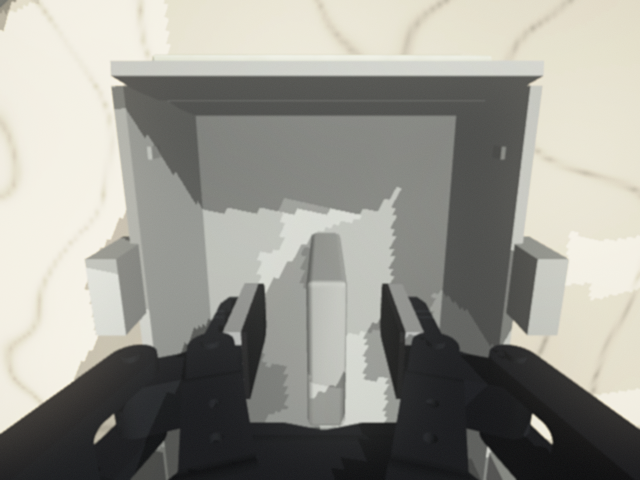

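The bin stands released on its blocks, with the lugs seated on the docked blocks (scene crop (315,440) and (550,470)). Now I retreat and locate the lever bar.

>>> {"name": "jog_arm", "arguments": {
  "deltas": [
    [0, 0, 0, 0, 0, -15, 0],
    [0, 0, 0, 0, 0, -25, 0],
    [0, 0, 0, 0, 0, -30, 0],
    [0, 0, 0, 5, 0, -30, 0],
    [0, 0, 0, 25, 0, -30, 0],
    [0, 0, 0, 30, 0, -30, 0],
    [0, 0, 0, 20, 0, -30, 0],
    [0, 0, 0, 0, 0, -30, 0],
    [0, 0, 0, 0, 0, -30, 0],
    [0, 0, 0, 0, 0, 0, 0]
  ]
}}

```text
t: 12.3
ee_pos: [0.5631, 0.2315, 0.3628]
tool_rot: [0.0, 0.625, 0.781, 0.003]
ft_force: [0.1, 0.2, 0.5]
width: 0.0429
```

Run:
```python
from h import *
import cv2
p,A,s=cur();print(p,A.as_matrix()[:,0],s["joint_positions"])
cv2.imwrite("pics/w6.png",eyes.capture("wrist"))
X=np.array([np.cos(.222),np.sin(.222),0]);Y=np.array([-X[1],X[0],0]);Z=np.array([0,0,1.])
piv=np.array([.608,.042,.215])
P=lambda x,y:(205+x/4.4-.4,140+y/4.4-.4);S=lambda x,y:(190+x/3.4-.35,200+y/3.4-.35)
print("top obs",P(707,328),P(726,515),"scene obs",S(316,62),S(350,0))
for th in (.7,.8,.9,1.0,1.1,1.2,1.3,1.4,1.5):
    q=piv-.11*np.sin(th)*Y+.11*np.cos(th)*Z
    print(th,*[np.round(proj(n,q+x*X),1) for n in("top","scene") for x in(-.077,-.162)])
```

```text
[0.56312699 0.23147177 0.3627941 ] [-0.21917118  0.97568184  0.00298879] [0.30424793 0.13502039 1.24627208 0.0026259  1.75529418 0.08377734]
top obs (365.28181818181815, 214.14545454545453) (369.6, 256.6454545454545) scene obs (282.5911764705882, 217.88529411764708) (292.5911764705882, 199.65)
0.7 [347.3 206.7] [352.4 252.9] [296.2 201.4] [303.9 181.8]
0.8 [351.5 207.4] [356.7 253.3] [293.  203.7] [300.8 184. ]
0.9 [355.2 208.3] [360.4 253.9] [290.1 206.3] [298.1 186.6]
1.0 [358.3 209.3] [363.5 254.5] [287.7 209.1] [295.7 189.4]
1.1 [360.8 210.5] [366.1 255.2] [285.6 212.2] [293.7 192.4]
1.2 [362.8 211.7] [368.  256.1] [284.  215.4] [292.2 195.5]
1.3 [364.2 213. ] [369.3 257. ] [282.9 218.7] [291.  198.8]
1.4 [365.  214.4] [370.1 257.9] [282.2 222.2] [290.3 202.2]
1.5 [365.2 215.8] [370.2 259. ] [281.9 225.7] [290.  205.7]
```

View pics/w6.png

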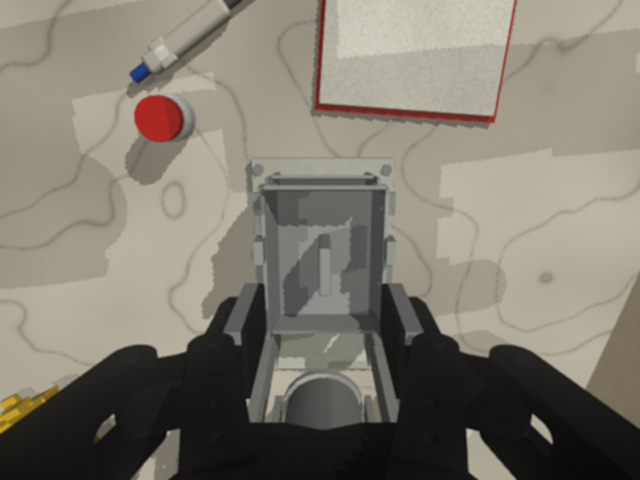

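The wrist view shows the upper bin square on the lower one, with the bin at (325,250) and the pot at (323,400). The projections put the bar at about 1.3 rad on the -y side.

Run:
```python
from h import *
a=plan([.514,-.088,.35],np.pi+.222,0,mm=35,way=-1)
a=plan([.514,-.088,.227],np.pi+.222,0,mm=25,start=a)
```

```text
[0.0, -0.0, -7.5, -25.1, -9.8, 0.8, 0], [0.0, -0.0, -7.5, -23.6, -13.0, 0.8, 0], [0.0, -0.0, -7.5, -21.7, -16.0, 0.8, 0], [0.0, -0.0, -7.5, -19.4, -18.7, 0.8, 0], [0.0, -0.0, -7.5, -16.8, -21.0, 0.8, 0], [0.0, -0.0, -7.5, -13.9, -23.0, 0.8, 0], [0.0, -0.0, -7.5, -10.8, -24.7, 0.8, 0], [0.0, -0.0, -7.5, -7.5, -25.9, 0.8, 0], [0.0, -0.0, -7.5, -4.0, -26.6, 0.8, 0], [0.0, -0.0, -7.5, -0.5, -26.9, 0.9, 0], [0.0, -0.0, -7.5, 3.0, -26.7, 0.9, 0], [0.0, -0.0, -7.5, 6.5, -26.1, 0.9, 0], 
rows 12
[0.0, -0.0, -0.0, -0.0, -0.0, 24.6, 0], [0.0, -0.0, -0.0, -0.0, -0.0, 24.6, 0], [0.0, -0.0, -0.0, -0.0, -0.0, 24.6, 0], [0.0, -0.0, -0.0, -0.0, -0.0, 24.6, 0], [0.0, -0.0, -0.0, -0.0, -0.0, 24.6, 0], 
rows 5
```

>>> {"name": "jog_arm", "arguments": {
  "deltas": [
    [0, 0, -7.5, -25, -10, 0, 0],
    [0, 0, -7.5, -24, -13, 0, 0],
    [0, 0, -7.5, -22, -16, 0, 0],
    [0, 0, -7.5, -19, -19, 0, 0],
    [0, 0, -7.5, -17, -21, 0, 0],
    [0, 0, -7.5, -14, -23, 0, 0],
    [0, 0, -7.5, -11, -25, 0, 0],
    [0, 0, -7.5, -7.5, -26, 0, 0],
    [0, 0, -7.5, -4, -27, 0, 0],
    [0, 0, -7.5, 0, -27, 1, 0],
    [0, 0, -7.5, 3, -27, 1, 0],
    [0, 0, 0, 0, 0, 0, 0]
  ]
}}

```text
t: 13.55
ee_pos: [0.5153, -0.0757, 0.3488]
tool_rot: [-0.007, -0.075, 0.997, 0.002]
ft_force: [0.1, 1.4, 0.3]
width: 0.0428
```

Run:
```python
from h import *
print(cur()[0],cur()[1].as_matrix()[:,0],cur()[2]["joint_positions"])
a=plan([.514,-.088,.34],np.pi+.222,0,mm=35)
```

```text
[ 0.51530612 -0.07574497  0.34875548] [-0.98857988 -0.15011934  0.01319101] [-2.44490881e-01 -8.83758074e-02  1.49844406e+00  1.22097488e-04
  1.74586747e+00 -1.96593184e+00]
[0.3, -0.7, -4.1, 3.0, -12.0, 8.7, 0], 
rows 1
```

>>> {"name": "jog_arm", "arguments": {
  "deltas": [
    [0.3, -0.7, -4.1, 3, -12, 9, 0],
    [0, 0, 0, 0, 0, 20, 0],
    [0, 0, 0, 0, 0, 20, 0],
    [0, 0, 0, 0, 0, 0, 0]
  ]
}}

```text
t: 13.95
ee_pos: [0.5124, -0.0879, 0.2966]
tool_rot: [-0.001, -0.107, 0.994, 0.001]
ft_force: [-0.3, 0.3, 0.3]
width: 0.0426
```

Run:
```python
from h import *
import cv2
print(cur()[0],cur()[1].as_matrix()[:,0],cur()[2]["joint_positions"])
cv2.imwrite("pics/w7.png",eyes.capture("wrist"))
a=plan([.514,-.088,.227],np.pi+.222,0,mm=25)
```

```text
[ 0.51237597 -0.08787773  0.29659446] [-0.97711793 -0.21268327  0.00252706] [-2.69642884e-01 -1.02274227e-01  1.60511435e+00  1.61614355e-03
  1.64245472e+00 -2.05464344e+00]
[0.0, -0.0, -0.1, -0.4, -0.2, 23.8, 0], [0.0, -0.0, -0.1, -0.4, -0.1, 23.8, 0], [0.0, -0.0, -0.1, -0.4, -0.1, 23.8, 0], 
rows 3
```

View pics/w7.png

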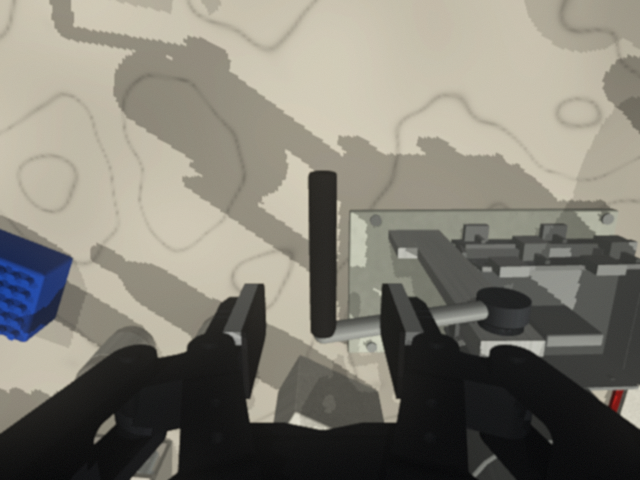

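Run:
```python
from h import *
s=cur()[2]
print(proj("wrist",[.514,-.088,.244],s))
for v in (172,338): print(pl("wrist",322.5,v,.25,s))
```

```text
(np.float64(324.07665790303304), np.float64(256.79253542724933))
[ 0.47179117 -0.09802738  0.25      ]
[ 0.55535377 -0.07979066  0.25      ]
```

>>> {"name": "jog_arm", "arguments": {
  "deltas": [
    [0, 0, 0, 0, 0, 23, 0],
    [0, 0, 0, 0, 0, 23, 0],
    [0, 0, 0, 0, 0, 20, 0],
    [0, 0, 0, 0, 0, 0, 0],
    [0, 0, 0, 0, 0, 0, 0.9],
    [0, 0, 0, 0, 0, 0, 0.9],
    [0, 0, 0, 0, 0, 0, 0.9],
    [0, 0, 0, 0, 0, 0, 0.9]
  ],
  "grip_force": 30
}}

```text
t: 14.8
ee_pos: [0.516, -0.0866, 0.2408]
tool_rot: [0.004, -0.105, 0.994, -0.001]
ft_force: [-1.4, 0.3, -4.3]
width: 0.0125
```

```bash
cat >> h.py <<'E'
X=np.array([np.cos(.222),np.sin(.222),0]);Y=np.array([-X[1],X[0],0]);Z=np.array([0,0,1.])
piv=np.array([.608,.042,.215])
def lev():
    p,A,s=cur();g=p+A.apply([0,0,-.019])-piv
    y,z=g@Y,g[2];print("t",s["t"],"bar ang",np.arctan2(y,z),"rad",np.hypot(y,z),"x",g@X,"F stand",s["ft_force"]@X,s["ft_force"]@Y,s["ft_force"][2],"w",s["width"])
    return g
def arc(a1,step=.1,rad=.11,xs=-.12,g=.9,dz=0):
    p,A,s=cur();gr=p+A.apply([0,0,-.019])-piv;a0=np.arctan2(gr@Y,gr[2])
    k=int(np.ceil(abs(a1-a0)/step));B=Rd(np.pi+.222)
    q=p;rv=(A.inv()*B).as_rotvec()
    for i in range(1,k+1):
        a=a0+(a1-a0)*i/k
        t=piv+xs*X+rad*np.sin(a)*Y+rad*np.cos(a)*Z-np.array([0,0,.019])
        d=A.inv().apply(t-q) if i==1 else B.inv().apply(t-q)
        print([round(float(x),1) for x in (np.degrees(rv) if i==1 else np.zeros(3))]+[round(float(x)*1e3,1) for x in d]+[g],"  #",round(a,2));q=t
E
python3 - <<'E'
from h import *
lev();arc(-.6,.08)
E
```

```text
t 14.8 bar ang -1.1683686938539832 rad 0.11432008363132702 x -0.11818340745076458 F stand -1.2937447352799476 0.6266075667807316 -4.303225048097496 w 0.012518438196776041
[-0.1, 0.4, -0.7, 2.0, 7.3, -5.4, 0.9]   # -1.1
[0.0, 0.0, 0.0, -0.0, 3.8, -6.8, 0.9]   # -1.03
[0.0, 0.0, 0.0, -0.0, 4.3, -6.5, 0.9]   # -0.96
[0.0, 0.0, 0.0, 0.0, 4.7, -6.2, 0.9]   # -0.88
[0.0, 0.0, 0.0, -0.0, 5.2, -5.9, 0.9]   # -0.81
[0.0, 0.0, 0.0, -0.0, 5.6, -5.5, 0.9]   # -0.74
[0.0, 0.0, 0.0, -0.0, 5.9, -5.1, 0.9]   # -0.67
[0.0, 0.0, 0.0, -0.0, 6.3, -4.6, 0.9]   # -0.6
```

Run:
```python
from h import *
import cv2
cv2.imwrite("pics/w8.png",eyes.capture("wrist"))
i=eyes.capture("scene");cv2.imwrite("pics/s8.png",cv2.resize(i[120:300,220:380],None,fx=5,fy=3.33,interpolation=cv2.INTER_CUBIC))
```

```text
(no output)
```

View pics/w8.png

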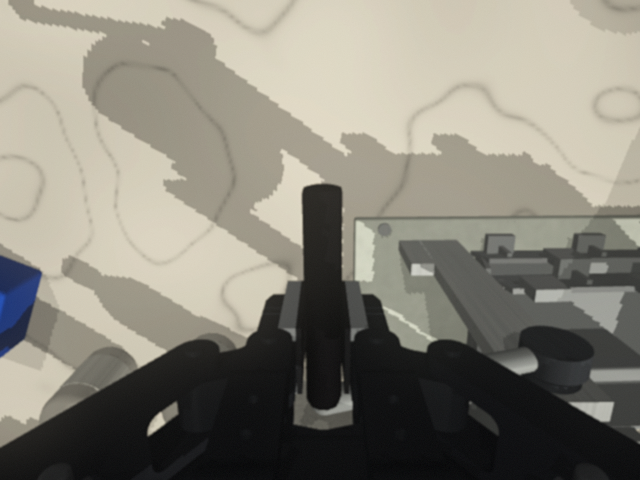

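View pics/s8.png

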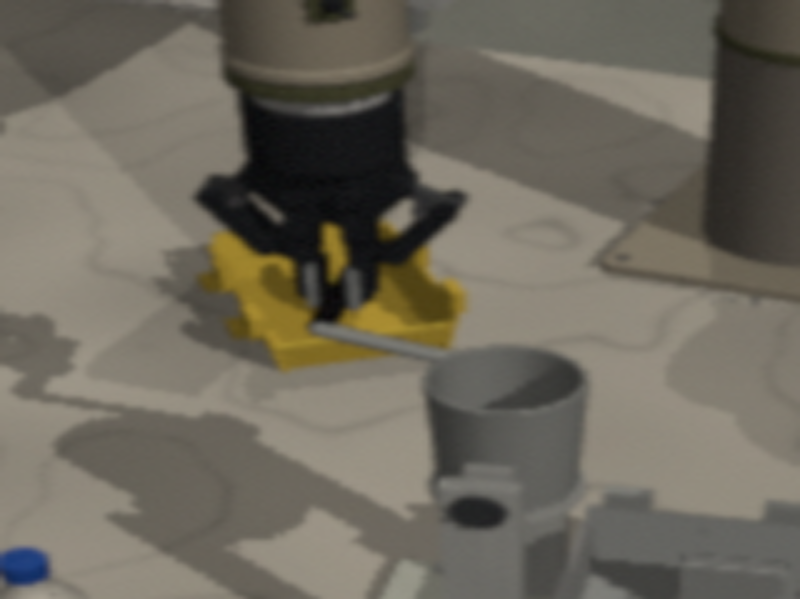

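The bar sits at the very tips of the pads, so I reopen, go 15 mm lower and close again.

>>> {"name": "jog_arm", "arguments": {
  "deltas": [
    [0, 0, 0, 0, 0, 0, 0.2],
    [0, 0, 0, 0, 0, 0, 0.2],
    [0, 0.4, -0.6, 2, 0, 8, 0.2],
    [0, 0, 0, 0, 0, 8, 0.2],
    [0, 0, 0, 0, 0, 0, 0.2]
  ]
}}

```text
t: 15.4
ee_pos: [0.5157, -0.087, 0.2254]
tool_rot: [0.003, -0.111, 0.994, -0.002]
ft_force: [0.1, 0.2, 1.1]
width: 0.0341
```

Run:
```python
from h import *
lev();print(cur()[0]); plan([.514,-.088,.224],np.pi+.222,0,mm=25)
```

```text
t 15.4 bar ang -1.29850486895675 rad 0.10949779745640989 x -0.11852544015784042 F stand 0.1767485156881264 0.20539149158313114 1.1451783378089044 w 0.03414025492191598
[ 0.51570714 -0.08702116  0.22544859]
[-0.2, 0.3, 0.0, 1.9, -0.6, 1.4, 0], 
rows 1
```

>>> {"name": "jog_arm", "arguments": {
  "deltas": [
    [-0.2, 0.3, 0, 2, 0, 3, 0.9],
    [0, 0, 0, 0, 0, 0, 0.9],
    [0, 0, 0, 0, 0, 0, 0.9],
    [0, 0, 0, 0, 0, 0, 0.9]
  ]
}}

```text
t: 15.8
ee_pos: [0.5131, -0.0872, 0.2213]
tool_rot: [-0.001, -0.111, 0.994, 0.0]
ft_force: [0.1, -0.0, 0.2]
width: 0.0129
```

Run:
```python
from h import *
lev();arc(-.6,.08)
```

```text
t 15.8 bar ang -1.334300318108393 rad 0.10815465578437738 x -0.12096311625542051 F stand 0.1005565814398552 -0.05192961130964026 0.21558446161861455 w 0.012902543756772277
[0.1, -0.1, 0.0, -1.0, 0.4, -8.2, 0.9]   # -1.26
[0.0, 0.0, 0.0, 0.0, 2.7, -7.6, 0.9]   # -1.19
[0.0, 0.0, 0.0, -0.0, 3.3, -7.4, 0.9]   # -1.11
[0.0, 0.0, 0.0, 0.0, 3.8, -7.1, 0.9]   # -1.04
[0.0, 0.0, 0.0, -0.0, 4.3, -6.8, 0.9]   # -0.97
[0.0, 0.0, 0.0, 0.0, 4.8, -6.5, 0.9]   # -0.89
[0.0, 0.0, 0.0, -0.0, 5.3, -6.1, 0.9]   # -0.82
[0.0, 0.0, 0.0, -0.0, 5.7, -5.7, 0.9]   # -0.75
[0.0, 0.0, 0.0, 0.0, 6.1, -5.3, 0.9]   # -0.67
[0.0, 0.0, 0.0, -0.0, 6.5, -4.8, 0.9]   # -0.6
```

>>> {"name": "jog_arm", "arguments": {
  "deltas": [
    [0, 0, 0, -1, 0.5, -6, 0.9],
    [0, 0, 0, 0, 2.5, -7.5, 0.9],
    [0, 0, 0, 0, 3.3, -7.4, 0.9],
    [0, 0, 0, 0, 3.8, -7, 0.9],
    [0, 0, 0, 0, 4.3, -6.8, 0.9],
    [0, 0, 0, 0, 4.8, -6.5, 0.9],
    [0, 0, 0, 0, 5.3, -6, 0.9],
    [0, 0, 0, 0, 5.7, -5.7, 0.9]
  ]
}}

```text
t: 16.6
ee_pos: [0.506, -0.0559, 0.2766]
tool_rot: [-0.003, -0.11, 0.994, 0.0]
ft_force: [2.0, -1.0, -8.3]
width: 0.0129
```

Run:
```python
from h import *
lev();arc(.3,.09)
```

```text
t 16.6 bar ang -0.7364135927695687 rad 0.10872914848371265 x -0.12089300108109054 F stand 1.7463502876581058 -1.3904383627875094 -8.263485591441503 w 0.012901957727556762
[0.1, -0.4, -0.1, -1.0, 6.4, -7.0, 0.9]   # -0.65
[0.0, 0.0, 0.0, 0.0, 7.8, -5.4, 0.9]   # -0.56
[0.0, 0.0, 0.0, 0.0, 8.2, -4.7, 0.9]   # -0.48
[0.0, 0.0, 0.0, 0.0, 8.6, -4.0, 0.9]   # -0.39
[0.0, 0.0, 0.0, -0.0, 8.9, -3.2, 0.9]   # -0.3
[0.0, 0.0, 0.0, -0.0, 9.2, -2.5, 0.9]   # -0.22
[0.0, 0.0, 0.0, -0.0, 9.4, -1.7, 0.9]   # -0.13
[0.0, 0.0, 0.0, -0.0, 9.5, -0.8, 0.9]   # -0.05
[0.0, 0.0, 0.0, 0.0, 9.5, -0.0, 0.9]   # 0.04
[0.0, 0.0, 0.0, -0.0, 9.5, 0.8, 0.9]   # 0.13
[0.0, 0.0, 0.0, 0.0, 9.4, 1.6, 0.9]   # 0.21
[0.0, 0.0, 0.0, 0.0, 9.2, 2.4, 0.9]   # 0.3
```

>>> {"name": "jog_arm", "arguments": {
  "deltas": [
    [0, -0.4, 0, -1, 6.4, -7, 0.9],
    [0, 0, 0, 0, 7.8, -5.4, 0.9],
    [0, 0, 0, 0, 8.2, -4.7, 0.9],
    [0, 0, 0, 0, 8.6, -4, 0.9],
    [0, 0, 0, 0, 8.9, -3.2, 0.9],
    [0, 0, 0, 0, 9.2, -2.5, 0.9],
    [0, 0, 0, 0, 9.4, -1.7, 0.9],
    [0, 0, 0, 0, 9.5, -0.8, 0.9],
    [0, 0, 0, 0, 9.5, 0, 0.9],
    [0, 0, 0, 0, 9.5, 0.8, 0.9]
  ]
}}

```text
t: 17.6
ee_pos: [0.4868, 0.0316, 0.3097]
tool_rot: [0.001, -0.108, 0.994, -0.004]
ft_force: [2.0, -7.9, -8.2]
width: 0.0127
```

Run:
```python
from h import *
lev();arc(1.0,.09)
```

```text
t 17.6 bar ang 0.14544544874571977 rad 0.11490202789514396 x -0.12056698181204775 F stand 0.1950876225240176 -8.119936949129263 -8.214947011947643 w 0.012654167802725923
[-0.5, 0.1, -0.3, -0.5, 8.7, 6.5, 0.9]   # 0.23
[0.0, 0.0, 0.0, 0.0, 9.0, 2.5, 0.9]   # 0.32
[0.0, 0.0, 0.0, -0.0, 8.8, 3.3, 0.9]   # 0.4
[0.0, 0.0, 0.0, 0.0, 8.5, 4.0, 0.9]   # 0.49
[0.0, 0.0, 0.0, -0.0, 8.1, 4.8, 0.9]   # 0.57
[0.0, 0.0, 0.0, 0.0, 7.7, 5.4, 0.9]   # 0.66
[0.0, 0.0, 0.0, 0.0, 7.2, 6.1, 0.9]   # 0.74
[0.0, 0.0, 0.0, -0.0, 6.6, 6.7, 0.9]   # 0.83
[0.0, 0.0, 0.0, -0.0, 6.0, 7.2, 0.9]   # 0.91
[0.0, 0.0, 0.0, 0.0, 5.4, 7.7, 0.9]   # 1.0
```

>>> {"name": "jog_arm", "arguments": {
  "deltas": [
    [-0.5, 0, -0.3, -0.5, 8.7, 6, 0.9],
    [0, 0, 0, 0, 9, 2.5, 0.9],
    [0, 0, 0, 0, 8.8, 3.3, 0.9],
    [0, 0, 0, 0, 8.5, 4, 0.9],
    [0, 0, 0, 0, 8, 4.8, 0.9],
    [0, 0, 0, 0, 7.7, 5.4, 0.9],
    [0, 0, 0, 0, 7.2, 6, 0.9],
    [0, 0, 0, 0, 6.6, 6.7, 0.9]
  ]
}}

```text
t: 18.4
ee_pos: [0.4739, 0.0918, 0.2817]
tool_rot: [0.007, -0.108, 0.994, -0.008]
ft_force: [-3.9, -8.4, 1.7]
width: 0.0129
```

Run:
```python
from h import *
lev();arc(1.66,.08)
```

```text
t 18.4 bar ang 0.741369807173387 rad 0.11621481744636522 x -0.12003720782332421 F stand -5.610240657763798 -7.3001735585737775 1.6715809944489168 w 0.01289670189987903
[-1.0, 0.7, -0.3, 0.3, 2.3, 10.5, 0.9]   # 0.82
[0.0, 0.0, 0.0, 0.0, 5.5, 6.4, 0.9]   # 0.89
[0.0, 0.0, 0.0, 0.0, 5.0, 6.8, 0.9]   # 0.97
[0.0, 0.0, 0.0, 0.0, 4.5, 7.1, 0.9]   # 1.05
[0.0, 0.0, 0.0, 0.0, 3.9, 7.4, 0.9]   # 1.12
[0.0, 0.0, 0.0, 0.0, 3.3, 7.7, 0.9]   # 1.2
[0.0, 0.0, 0.0, -0.0, 2.7, 8.0, 0.9]   # 1.28
[0.0, 0.0, 0.0, -0.0, 2.1, 8.1, 0.9]   # 1.35
[0.0, 0.0, 0.0, 0.0, 1.5, 8.3, 0.9]   # 1.43
[0.0, 0.0, 0.0, 0.0, 0.9, 8.4, 0.9]   # 1.51
[0.0, 0.0, 0.0, -0.0, 0.2, 8.4, 0.9]   # 1.58
[0.0, 0.0, 0.0, 0.0, -0.4, 8.4, 0.9]   # 1.66
```

>>> {"name": "jog_arm", "arguments": {
  "deltas": [
    [-1, 0.7, 0, 0, 2.5, 10, 0.9],
    [0, 0, 0, 0, 5.5, 6.4, 0.9],
    [0, 0, 0, 0, 5, 6.8, 0.9],
    [0, 0, 0, 0, 4.5, 7, 0.9],
    [0, 0, 0, 0, 3.9, 7.4, 0.9],
    [0, 0, 0, 0, 3.3, 7.7, 0.9],
    [0, 0, 0, 0, 2.7, 8, 0.9]
  ]
}}

```text
t: 19.1
ee_pos: [0.4686, 0.1176, 0.2415]
tool_rot: [0.006, -0.107, 0.994, -0.006]
ft_force: [-3.2, -7.8, 5.3]
width: 0.0127
```

Run:
```python
from h import *
import cv2
lev();arc(1.68,.07)
i=eyes.capture("scene");cv2.imwrite("pics/s9.png",cv2.resize(i[160:360,260:430],None,fx=4.4,fy=3,interpolation=cv2.INTER_CUBIC))
```

```text
t 19.1 bar ang 1.1608477837230011 rad 0.11409309088065275 x -0.11948547693429311 F stand -4.875138114979139 -6.938152495804166 5.269827208063878 w 0.012702058458922737
[-0.7, 0.6, -0.4, 0.8, -0.8, 8.3, 0.9]   # 1.23
[0.0, 0.0, 0.0, 0.0, 2.2, 6.8, 0.9]   # 1.29
[0.0, 0.0, 0.0, 0.0, 1.7, 6.9, 0.9]   # 1.36
[0.0, 0.0, 0.0, 0.0, 1.3, 7.0, 0.9]   # 1.42
[0.0, 0.0, 0.0, -0.0, 0.8, 7.1, 0.9]   # 1.49
[0.0, 0.0, 0.0, -0.0, 0.4, 7.1, 0.9]   # 1.55
[0.0, 0.0, 0.0, 0.0, -0.1, 7.1, 0.9]   # 1.62
[0.0, 0.0, 0.0, -0.0, -0.5, 7.1, 0.9]   # 1.68
```

View pics/s9.png

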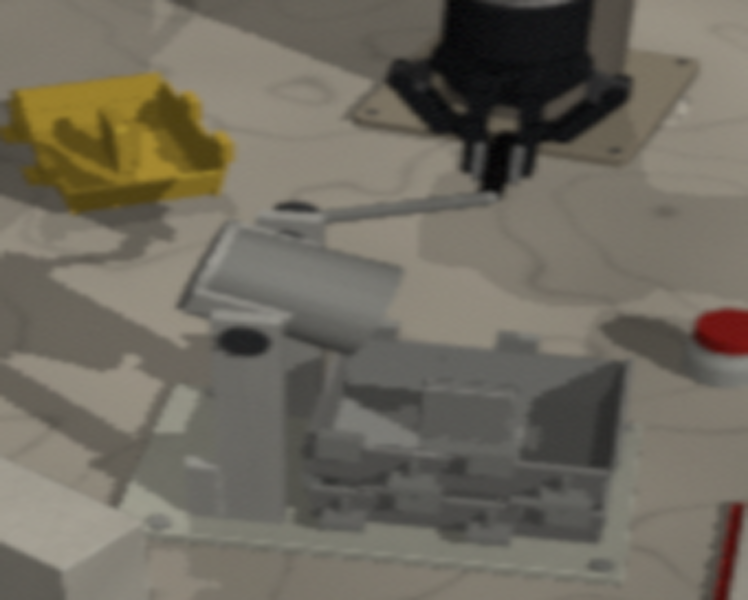

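>>> {"name": "jog_arm", "arguments": {
  "deltas": [
    [-0.7, 0.6, 0, 0.8, 0, 8.3, 0.9],
    [0, 0, 0, 0, 2, 7, 0.9],
    [0, 0, 0, 0, 1.5, 7, 0.9],
    [0, 0, 0, 0, 1, 7, 0.9],
    [0, 0, 0, 0, 0.5, 7, 0.9],
    [0, 0, 0, 0, 0, 7, 0.9]
  ]
}}

```text
t: 19.75
ee_pos: [0.4678, 0.1236, 0.2099]
tool_rot: [0.005, -0.108, 0.994, -0.002]
ft_force: [-7.4, -4.9, 6.7]
width: 0.0124
```

Run:
```python
from h import *
lev();arc(1.70,.07)
```

```text
t 19.75 bar ang 1.44561764993254 rad 0.11145865585601941 x -0.1189750572705126 F stand -8.327470494327969 -3.1035638819233085 6.667623267759306 w 0.012409278454105537
[-0.3, 0.5, -0.3, 1.3, -0.7, 7.1, 0.9]   # 1.51
[0.0, 0.0, 0.0, -0.0, 0.2, 7.0, 0.9]   # 1.57
[0.0, 0.0, 0.0, 0.0, -0.2, 7.0, 0.9]   # 1.64
[0.0, 0.0, 0.0, 0.0, -0.7, 7.0, 0.9]   # 1.7
```

>>> {"name": "jog_arm", "arguments": {
  "deltas": [
    [-0.3, 0.5, 0, 1.3, -0.7, 7, 0.9],
    [0, 0, 0, 0, 0, 7, 0.9],
    [0, 0, 0, 0, 0, 7, 0.9],
    [0, 0, 0, 0, -0.5, 7, 0.9]
  ]
}}

```text
t: 20.15
ee_pos: [0.4689, 0.1238, 0.1923]
tool_rot: [0.005, -0.108, 0.994, -0.0]
ft_force: [-16.4, -3.5, 33.0]
width: 0.0128
```

Run:
```python
from h import *
import cv2
lev();arc(1.72,.07)
i=eyes.capture("scene");cv2.imwrite("pics/s10.png",cv2.resize(i[160:360,260:430],None,fx=4.4,fy=3,interpolation=cv2.INTER_CUBIC))
i=eyes.capture("top");cv2.imwrite("pics/t10.png",cv2.resize(i[140:290,180:380],None,fx=4,fy=4,interpolation=cv2.INTER_CUBIC))
```

```text
t 20.15 bar ang 1.6041445970628279 rad 0.11052327860254123 x -0.11785026416868762 F stand -16.77293479377135 0.2038663534037722 32.973059166801306 w 0.012829733048427196
[-0.1, 0.6, -0.3, 2.4, -0.9, 6.3, 0.9]   # 1.66
[0.0, 0.0, 0.0, 0.0, -0.8, 6.3, 0.9]   # 1.72
```

View pics/s10.png

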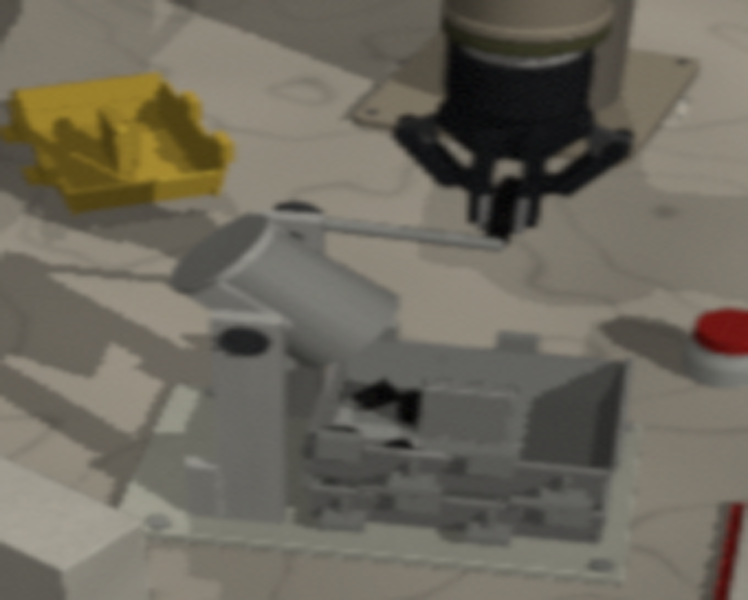

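View pics/t10.png

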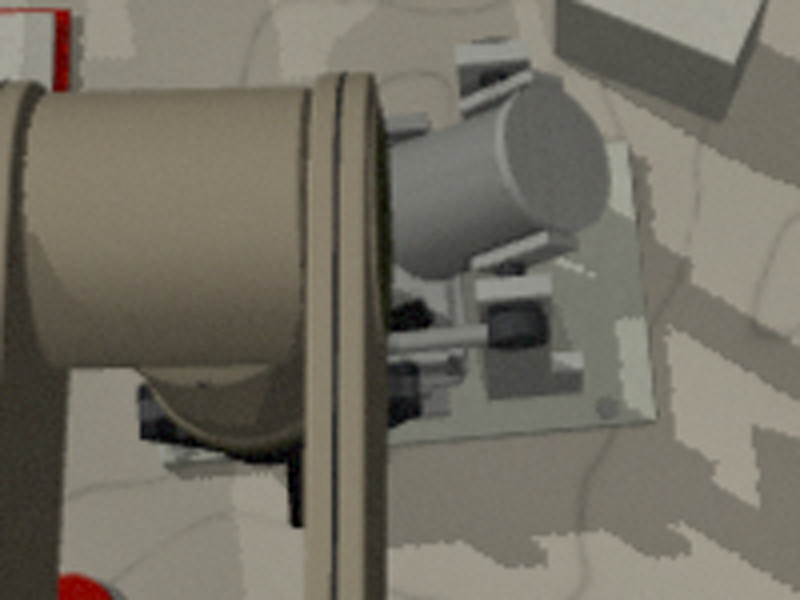

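>>> {"name": "jog_arm", "arguments": {
  "deltas": [
    [0, 0, 0, 0, 0, -1, 0.9],
    [0, 0, 0, 0, 0, 0, 0.9],
    [0, 0, 0, 0, 0, 0, 0.9],
    [0, 0, 0, 0, 0, 0, 0.9],
    [0, 0, 0, 0, 0, 0, 0.9],
    [0, 0, 0, 0, 0, 0, 0.9]
  ]
}}

```text
t: 20.85
ee_pos: [0.4689, 0.1241, 0.1989]
tool_rot: [0.007, -0.108, 0.994, -0.002]
ft_force: [1.6, -6.9, -6.7]
width: 0.0126
```

Run:
```python
from h import *
import cv2
lev();arc(.85,.09)
i=eyes.capture("scene");cv2.imwrite("pics/s11.png",cv2.resize(i[210:350,290:420],None,fx=6,fy=4.2,interpolation=cv2.INTER_CUBIC))
```

```text
t 20.85 bar ang 1.5444687862632909 rad 0.11087846353540044 x -0.11787208940626662 F stand 0.05311213114345173 -7.0634587233799 -6.664453662827778 w 0.012632113604174435
[-0.3, 0.8, -0.3, 2.3, -1.5, -9.5, 0.9]   # 1.46
[0.0, 0.0, 0.0, 0.0, -1.5, -9.4, 0.9]   # 1.37
[0.0, 0.0, 0.0, 0.0, -2.3, -9.3, 0.9]   # 1.28
[0.0, 0.0, 0.0, -0.0, -3.1, -9.0, 0.9]   # 1.2
[0.0, 0.0, 0.0, -0.0, -3.9, -8.7, 0.9]   # 1.11
[0.0, 0.0, 0.0, 0.0, -4.6, -8.4, 0.9]   # 1.02
[0.0, 0.0, 0.0, 0.0, -5.3, -7.9, 0.9]   # 0.94
[0.0, 0.0, 0.0, -0.0, -6.0, -7.4, 0.9]   # 0.85
```

View pics/s11.png

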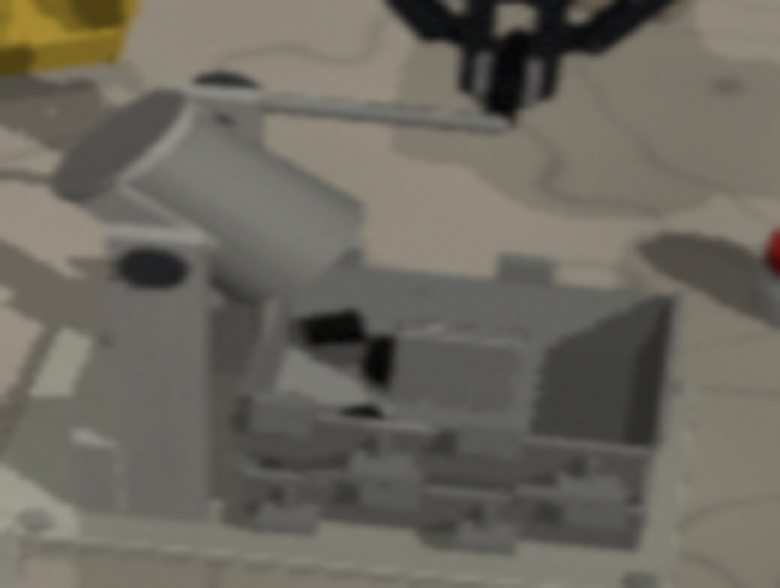

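>>> {"name": "jog_arm", "arguments": {
  "deltas": [
    [0, 0.5, 0, 2, 0, 5, 0.9],
    [0, 0, 0, 0, -0.5, 4, 0.9],
    [0, 0, 0, 0, 0, 3, 0.9]
  ]
}}

```text
t: 21.2
ee_pos: [0.4693, 0.1239, 0.1928]
tool_rot: [0.007, -0.108, 0.994, -0.003]
ft_force: [-9.3, -7.3, 15.0]
width: 0.0128
```

Run:
```python
from h import *
lev()
```

```text
t 21.2 bar ang 1.5993413652323922 rad 0.11058615326413326 x -0.11753405280080853 F stand -10.635349701044662 -5.033358225280507 15.017072963114291 w 0.012819961544346439
```

>>> {"name": "jog_arm", "arguments": {
  "deltas": [
    [0, 0, 0, 0, 0, 4, 0.9]
  ]
}}

```text
t: 21.3
ee_pos: [0.4696, 0.124, 0.1921]
tool_rot: [0.007, -0.108, 0.994, -0.004]
ft_force: [-16.4, -8.4, 29.7]
width: 0.0126
```

Run:
```python
from h import *
lev()
```

```text
t 21.3 bar ang 1.605847979580939 rad 0.11072232521784377 x -0.11725537186331185 F stand -17.856970292543103 -4.542467101317424 29.69032893603894 w 0.012639782297558324
```

Position no longer changes while the force climbs, so this is the full-tip stop. Now back.

>>> {"name": "jog_arm", "arguments": {
  "deltas": [
    [0, 0.4, 0, 2, 0, -5, 0.9],
    [0, 0.4, 0, 0, -0.5, -8, 0.9],
    [0, 0, 0, 0, -1, -8, 0.9],
    [0, 0, 0, 0, -1.5, -8, 0.9],
    [0, 0, 0, 0, -2.3, -9, 0.9],
    [0, 0, 0, 0, -3, -9, 0.9],
    [0, 0, 0, 0, -4, -8.7, 0.9],
    [0, 0, 0, 0, -4.6, -8.4, 0.9]
  ]
}}

```text
t: 22.1
ee_pos: [0.4722, 0.1088, 0.2623]
tool_rot: [0.004, -0.109, 0.994, -0.004]
ft_force: [4.4, -3.2, -9.4]
width: 0.0126
```

Run:
```python
from h import *
lev();arc(.0,.09)
```

```text
t 22.1 bar ang 0.9627181438215456 rad 0.11608372547019292 x -0.11789486603389022 F stand 3.5897193010555966 -4.106146002534472 -9.423689915520763 w 0.01255468546141221
[-0.5, 0.4, -0.2, 2.2, -10.7, -4.1, 0.9]   # 0.88
[0.0, 0.0, 0.0, 0.0, -6.5, -7.1, 0.9]   # 0.79
[0.0, 0.0, 0.0, -0.0, -7.1, -6.5, 0.9]   # 0.7
[0.0, 0.0, 0.0, 0.0, -7.6, -5.9, 0.9]   # 0.61
[0.0, 0.0, 0.0, 0.0, -8.1, -5.2, 0.9]   # 0.53
[0.0, 0.0, 0.0, -0.0, -8.5, -4.5, 0.9]   # 0.44
[0.0, 0.0, 0.0, -0.0, -8.9, -3.7, 0.9]   # 0.35
[0.0, 0.0, 0.0, -0.0, -9.2, -2.9, 0.9]   # 0.26
[0.0, 0.0, 0.0, 0.0, -9.4, -2.1, 0.9]   # 0.18
[0.0, 0.0, 0.0, -0.0, -9.5, -1.3, 0.9]   # 0.09
[0.0, 0.0, 0.0, -0.0, -9.6, -0.4, 0.9]   # 0.0
```

>>> {"name": "jog_arm", "arguments": {
  "deltas": [
    [-0.5, 0.4, 0, 2, -9, -4, 0.9],
    [0, 0, 0, 0, -6.5, -6, 0.9],
    [0, 0, 0, 0, -7, -6, 0.9],
    [0, 0, 0, 0, -7.6, -5.9, 0.9],
    [0, 0, 0, 0, -8, -5, 0.9],
    [0, 0, 0, 0, -8.5, -4.5, 0.9],
    [0, 0, 0, 0, -8.9, -3.7, 0.9],
    [0, 0, 0, 0, -9.2, -2.9, 0.9],
    [0, 0, 0, 0, -9.4, -2, 0.9]
  ]
}}

```text
t: 23.0
ee_pos: [0.4857, 0.0488, 0.3153]
tool_rot: [0.004, -0.117, 0.993, 0.018]
ft_force: [-3.5, 7.0, 3.4]
width: 0.0127
```

Run:
```python
from h import *
lev();arc(-.8,.09)
```

```text
t 23.0 bar ang 0.2692116726175398 rad 0.12374685484362585 x -0.11801279263729376 F stand -1.8467548443206385 7.585388750819897 3.3910309464990274 w 0.012717450930711062
[2.0, 0.6, 0.7, 2.5, -14.2, 10.6, 0.9]   # 0.18
[0.0, 0.0, 0.0, -0.0, -9.7, -1.3, 0.9]   # 0.09
[0.0, 0.0, 0.0, -0.0, -9.8, -0.5, 0.9]   # 0.0
[0.0, 0.0, 0.0, 0.0, -9.8, 0.4, 0.9]   # -0.09
[0.0, 0.0, 0.0, -0.0, -9.7, 1.3, 0.9]   # -0.18
[0.0, 0.0, 0.0, 0.0, -9.6, 2.1, 0.9]   # -0.27
[0.0, 0.0, 0.0, -0.0, -9.3, 3.0, 0.9]   # -0.35
[0.0, 0.0, 0.0, 0.0, -9.0, 3.8, 0.9]   # -0.44
[0.0, 0.0, 0.0, -0.0, -8.7, 4.6, 0.9]   # -0.53
[0.0, 0.0, 0.0, -0.0, -8.2, 5.3, 0.9]   # -0.62
[0.0, 0.0, 0.0, 0.0, -7.7, 6.1, 0.9]   # -0.71
[0.0, 0.0, 0.0, 0.0, -7.1, 6.7, 0.9]   # -0.8
```

>>> {"name": "jog_arm", "arguments": {
  "deltas": [
    [1, 0.3, 0.5, 1, -3, 8, 0.9],
    [1, 0.3, 0, 1, -4, 6, 0.9],
    [0, 0, 0, 0, 0, 2, 0.9]
  ]
}}

```text
t: 23.3
ee_pos: [0.4879, 0.0452, 0.3146]
tool_rot: [0.009, -0.114, 0.993, 0.004]
ft_force: [0.4, -4.5, -12.1]
width: 0.0127
```

Run:
```python
from h import *
lev();arc(-.8,.09)
```

```text
t 23.3 bar ang 0.24316057142133823 rad 0.1222172397875307 x -0.11682111520552509 F stand -0.6297334840026751 -4.512958707794575 -12.053581763095035 w 0.012731979766068295
[0.3, 1.1, 0.4, 3.8, -12.4, 9.8, 0.9]   # 0.16
[0.0, 0.0, 0.0, -0.0, -9.5, -1.1, 0.9]   # 0.07
[0.0, 0.0, 0.0, -0.0, -9.6, -0.2, 0.9]   # -0.02
[0.0, 0.0, 0.0, 0.0, -9.5, 0.6, 0.9]   # -0.1
[0.0, 0.0, 0.0, -0.0, -9.5, 1.4, 0.9]   # -0.19
[0.0, 0.0, 0.0, 0.0, -9.3, 2.2, 0.9]   # -0.28
[0.0, 0.0, 0.0, -0.0, -9.1, 3.0, 0.9]   # -0.37
[0.0, 0.0, 0.0, 0.0, -8.8, 3.8, 0.9]   # -0.45
[0.0, 0.0, 0.0, -0.0, -8.4, 4.5, 0.9]   # -0.54
[0.0, 0.0, 0.0, 0.0, -8.0, 5.3, 0.9]   # -0.63
[0.0, 0.0, 0.0, -0.0, -7.5, 5.9, 0.9]   # -0.71
[0.0, 0.0, 0.0, 0.0, -7.0, 6.6, 0.9]   # -0.8
```

Run:
```python
from h import *
import cv2
lev();print(cur()[2]["joint_positions"],cur()[2]["qvel"],cur()[2]["moment"])
cv2.imwrite("pics/w12.png",eyes.capture("wrist"))
i=eyes.capture("scene");cv2.imwrite("pics/s12.png",cv2.resize(i[110:350,240:420],None,fx=4,fy=2.5,interpolation=cv2.INTER_CUBIC))
lev()
```

```text
t 23.3 bar ang 0.24316057142133823 rad 0.1222172397875307 x -0.11682111520552509 F stand -0.6297334840026751 -4.512958707794575 -12.053581763095035 w 0.012731979766068295
[-0.01975817 -0.20835579  1.66805633  0.00989435  1.66420553 -1.81769467] [-0.00852356 -0.01673671  0.00856593  0.01495575 -0.00970402 -0.00464727] [-0.76779742 -0.01901261 -0.20338903]
t 23.4 bar ang 0.24272435065510728 rad 0.1216577555570381 x -0.11696446932517002 F stand -4.813661480046248 3.106644961251968 10.305490637400315 w 0.012384045910730206
```

View pics/s12.png

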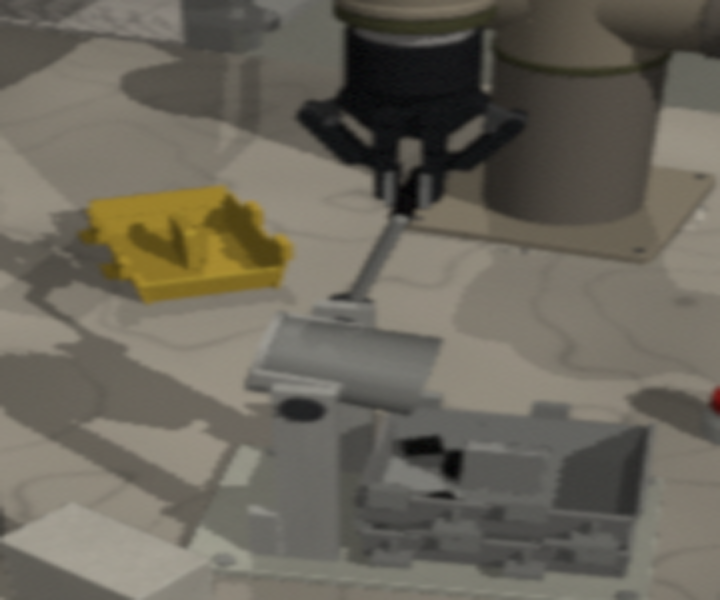

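View pics/w12.png

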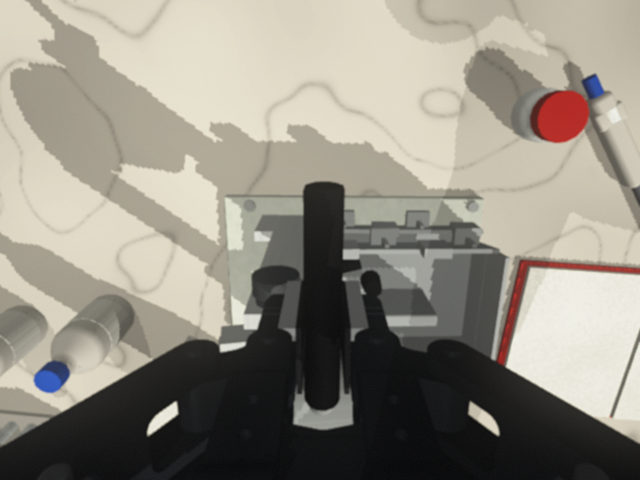

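Only the grip has crept up the bar. I reopen, lower and regrip.

>>> {"name": "jog_arm", "arguments": {
  "deltas": [
    [0, 0, 0, 0, 0, 0, 0.3],
    [0.3, 1, 0.4, 3, 0, 0, 0.3],
    [0, 0, 0, 0, 0, 0, 0.3],
    [0, 0, 0, 0, 0, 0, 0.3]
  ]
}}

```text
t: 23.8
ee_pos: [0.4851, 0.0432, 0.3154]
tool_rot: [0.001, -0.109, 0.994, -0.0]
ft_force: [0.3, 0.0, -0.5]
width: 0.0303
```

Run:
```python
from h import *
lev()
t=piv-.12*X+.11*np.sin(.25)*Y+(.11*np.cos(.25)-.019)*Z
plan(t,np.pi+.222,.3,mm=8)
```

```text
t 23.8 bar ang 0.23226331427475544 rad 0.12265074676025407 x -0.11960253194661538 F stand 0.3029825879618504 -0.0672428662825005 -0.454782638869345 w 0.030320695716311415
[-0.0, 0.0, -0.1, 0.2, -0.5, 6.4, 0.3], [-0.0, 0.0, -0.1, 0.2, -0.5, 6.4, 0.3], 
rows 2
```

>>> {"name": "jog_arm", "arguments": {
  "deltas": [
    [0, 0, 0, 0, -0.5, 8, 0.3],
    [0, 0, 0, 0, 0, 8, 0.3],
    [0, 0, 0, 0, 0, 0, 0.3],
    [0, 0, 0, 0, 0, 0, 0.9],
    [0, 0, 0, 0, 0, 0, 0.9],
    [0, 0, 0, 0, 0, 0, 0.9]
  ]
}}

```text
t: 24.4
ee_pos: [0.4848, 0.0429, 0.2965]
tool_rot: [-0.0, -0.11, 0.994, 0.0]
ft_force: [0.2, 0.6, -0.8]
width: 0.0128
```

Run:
```python
from h import *
g=lev();arc(-.7,.08,rad=.107)
```

```text
t 24.4 bar ang 0.2714367680502546 rad 0.1043393367774682 x -0.1199437715139675 F stand 0.3309256840350353 0.516033315922001 -0.8354221143602225 w 0.012788922956456802
[0.0, -0.0, -0.1, 0.0, -7.1, -4.4, 0.9]   # 0.2
[0.0, 0.0, 0.0, 0.0, -7.9, -1.3, 0.9]   # 0.12
[0.0, 0.0, 0.0, 0.0, -8.0, -0.7, 0.9]   # 0.05
[0.0, 0.0, 0.0, -0.0, -8.0, -0.1, 0.9]   # -0.03
[0.0, 0.0, 0.0, -0.0, -8.0, 0.5, 0.9]   # -0.1
[0.0, 0.0, 0.0, 0.0, -7.9, 1.1, 0.9]   # -0.18
[0.0, 0.0, 0.0, 0.0, -7.8, 1.7, 0.9]   # -0.25
[0.0, 0.0, 0.0, -0.0, -7.7, 2.3, 0.9]   # -0.33
[0.0, 0.0, 0.0, 0.0, -7.5, 2.8, 0.9]   # -0.4
[0.0, 0.0, 0.0, 0.0, -7.2, 3.4, 0.9]   # -0.48
[0.0, 0.0, 0.0, -0.0, -7.0, 3.9, 0.9]   # -0.55
[0.0, 0.0, 0.0, -0.0, -6.7, 4.4, 0.9]   # -0.63
[0.0, 0.0, 0.0, 0.0, -6.3, 4.9, 0.9]   # -0.7
```

>>> {"name": "jog_arm", "arguments": {
  "deltas": [
    [0, 0, 0, 0, -7, -2, 0.9],
    [0, 0, 0, 0, -8, -1.3, 0.9],
    [0, 0, 0, 0, -8.2, -0.7, 0.9],
    [0, 0, 0, 0, -8.2, 0, 0.9],
    [0, 0, 0, 0, -8.2, 0.7, 0.9],
    [0, 0, 0, 0, -8.1, 1.2, 0.9],
    [0, 0, 0, 0, -8, 1.8, 0.9],
    [0, 0, 0, 0, -7.9, 2.4, 0.9]
  ]
}}

```text
t: 25.2
ee_pos: [0.4975, -0.0135, 0.2988]
tool_rot: [-0.0, -0.114, 0.993, 0.008]
ft_force: [-3.6, 5.0, 5.4]
width: 0.0133
```

Run:
```python
from h import *
g=lev();arc(-1.1,.08)
```

```text
t 25.2 bar ang -0.28459013277624473 rad 0.10714844990959552 x -0.12001025929885899 F stand -2.452745486124554 5.665261305979449 5.39179356569378 w 0.013251400510318848
[0.9, 0.1, 0.4, 0.1, -8.8, -0.3, 0.9]   # -0.36
[0.0, 0.0, 0.0, -0.0, -7.5, 3.1, 0.9]   # -0.43
[0.0, 0.0, 0.0, 0.0, -7.3, 3.7, 0.9]   # -0.51
[0.0, 0.0, 0.0, -0.0, -7.0, 4.2, 0.9]   # -0.58
[0.0, 0.0, 0.0, 0.0, -6.6, 4.7, 0.9]   # -0.66
[0.0, 0.0, 0.0, -0.0, -6.3, 5.2, 0.9]   # -0.73
[0.0, 0.0, 0.0, 0.0, -5.9, 5.7, 0.9]   # -0.8
[0.0, 0.0, 0.0, 0.0, -5.4, 6.1, 0.9]   # -0.88
[0.0, 0.0, 0.0, -0.0, -5.0, 6.5, 0.9]   # -0.95
[0.0, 0.0, 0.0, 0.0, -4.5, 6.8, 0.9]   # -1.03
[0.0, 0.0, 0.0, -0.0, -4.0, 7.1, 0.9]   # -1.1
```

>>> {"name": "jog_arm", "arguments": {
  "deltas": [
    [0.9, 0, 0.4, 0, -8.8, 1.5, 0.9],
    [0, 0, 0, 0, -7.5, 3.2, 0.9],
    [0, 0, 0, 0, -7.3, 3.8, 0.9],
    [0, 0, 0, 0, -7, 4.4, 0.9],
    [0.4, 0, 0, 0, -6.6, 5, 0.9],
    [0, 0, 0, 0, -6.3, 5.4, 0.9],
    [0, 0, 0, 0, -5.9, 5.9, 0.9],
    [0.4, 0, 0, 0, -5.4, 6.2, 0.9]
  ]
}}

```text
t: 26.0
ee_pos: [0.5091, -0.0643, 0.2679]
tool_rot: [0.002, -0.113, 0.994, -0.002]
ft_force: [-3.4, 4.6, 4.6]
width: 0.0128
```

Run:
```python
from h import *
g=lev();arc(-1.5,.08)
```

```text
t 26.0 bar ang -0.8496457595291931 rad 0.10895303997075513 x -0.11994161505260548 F stand -2.320387245680957 5.210068974056466 4.625360225980137 w 0.012821838307676291
[-0.2, 0.2, 0.2, 0.2, -5.7, 5.5, 0.9]   # -0.92
[0.0, 0.0, 0.0, -0.0, -4.6, 6.5, 0.9]   # -0.99
[0.0, 0.0, 0.0, 0.0, -4.1, 6.8, 0.9]   # -1.07
[0.0, 0.0, 0.0, 0.0, -3.6, 7.1, 0.9]   # -1.14
[0.0, 0.0, 0.0, 0.0, -3.1, 7.3, 0.9]   # -1.21
[0.0, 0.0, 0.0, -0.0, -2.5, 7.5, 0.9]   # -1.28
[0.0, 0.0, 0.0, 0.0, -2.0, 7.7, 0.9]   # -1.36
[0.0, 0.0, 0.0, -0.0, -1.4, 7.8, 0.9]   # -1.43
[0.0, 0.0, 0.0, -0.0, -0.8, 7.9, 0.9]   # -1.5
```

>>> {"name": "jog_arm", "arguments": {
  "deltas": [
    [0, 0, 0, 0, -5.5, 5.8, 0.9],
    [0, 0, 0, 0, -4.6, 6.5, 0.9],
    [0, 0, 0, 0, -4.1, 6.8, 0.9],
    [0, 0, 0, 0, -3.6, 7.1, 0.9],
    [0, 0, 0, 0, -3.1, 7.3, 0.9],
    [0, 0, 0, 0, -2.5, 7.5, 0.9],
    [0, 0, 0, 0, -2, 7.7, 0.9]
  ]
}}

```text
t: 26.7
ee_pos: [0.5143, -0.0871, 0.2225]
tool_rot: [0.002, -0.114, 0.993, 0.002]
ft_force: [-3.9, 3.4, 6.0]
width: 0.0132
```

Run:
```python
from h import *
g=lev();arc(-1.55,.05)
```

```text
t 26.7 bar ang -1.324787287116399 rad 0.10864166361758952 x -0.11991655399789304 F stand -3.088554719417853 4.178571528483045 6.039132735800921 w 0.013235633784553065
[0.2, 0.3, 0.4, 0.2, -2.5, 4.5, 0.9]   # -1.37
[0.0, 0.0, 0.0, 0.0, -0.9, 4.9, 0.9]   # -1.41
[0.0, 0.0, 0.0, 0.0, -0.7, 4.9, 0.9]   # -1.46
[0.0, 0.0, 0.0, -0.0, -0.4, 4.9, 0.9]   # -1.5
[0.0, 0.0, 0.0, -0.0, -0.2, 4.9, 0.9]   # -1.55
```

>>> {"name": "jog_arm", "arguments": {
  "deltas": [
    [0, 0.3, 0.4, 0, -2, 5, 0.9],
    [0, 0, 0, 0, -1, 5, 0.9],
    [0, 0, 0, 0, -0.7, 5, 0.9],
    [0, 0, 0, 0, -0.4, 5, 0.9]
  ]
}}

```text
t: 27.1
ee_pos: [0.5149, -0.0904, 0.2044]
tool_rot: [-0.0, -0.111, 0.994, 0.003]
ft_force: [-2.7, 2.1, 6.5]
width: 0.0126
```

Run:
```python
from h import *
g=lev()
```

```text
t 27.1 bar ang -1.4941361632176582 rad 0.10905427139333375 x -0.11991439968013931 F stand -2.173767364282811 2.675620994674692 6.502159941215388 w 0.012620985067544787
```

>>> {"name": "jog_arm", "arguments": {
  "deltas": [
    [0, 0, 0, 0, 0, 4, 0.9],
    [0, 0, 0, 0, 0, 4, 0.9]
  ]
}}

```text
t: 27.3
ee_pos: [0.5153, -0.091, 0.1984]
tool_rot: [0.0, -0.11, 0.994, 0.002]
ft_force: [-10.2, 4.7, 25.4]
width: 0.0132
```

Run:
```python
from h import *
g=lev()
```

```text
t 27.3 bar ang -1.5485873730545403 rad 0.10940577094881185 x -0.11973677875751816 F stand -8.883952059974423 6.785147200661051 25.42022974248824 w 0.013156216006147756
```

>>> {"name": "jog_arm", "arguments": {
  "deltas": [
    [0, 0, 0, 0, 0, 4, 0.9]
  ]
}}

```text
t: 27.4
ee_pos: [0.5156, -0.0912, 0.1981]
tool_rot: [0.001, -0.111, 0.994, 0.002]
ft_force: [-20.4, 6.5, 36.8]
width: 0.0131
```

Run:
```python
from h import *
import cv2
g=lev()
i=eyes.capture("scene");cv2.imwrite("pics/s13.png",cv2.resize(i[150:350,240:420],None,fx=4.2,fy=3,interpolation=cv2.INTER_CUBIC))
```

```text
t 27.4 bar ang -1.551856961984865 rad 0.10964396562753131 x -0.11947570900923887 F stand -18.425845501956307 10.858900992361127 36.785734121913556 w 0.013099683121651023
```

View pics/s13.png

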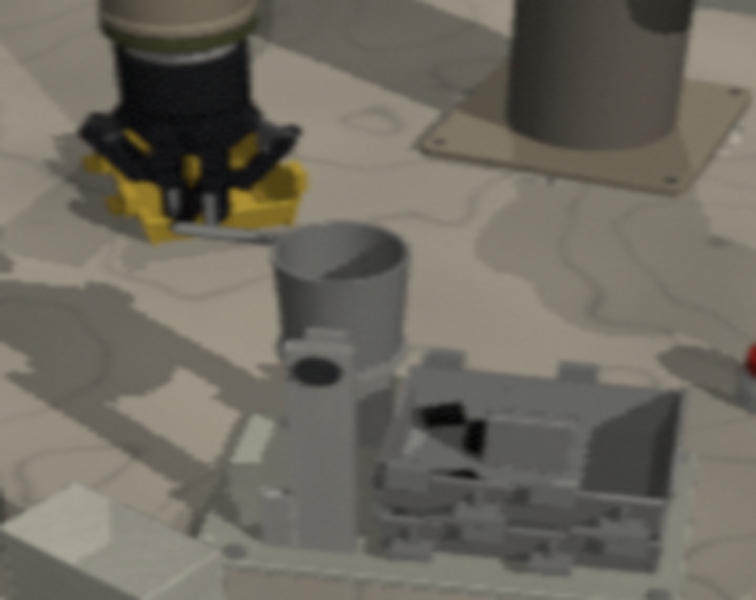

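Hard stop with the pot upright. I relax, release and retreat straight up.

>>> {"name": "jog_arm", "arguments": {
  "deltas": [
    [0, 0, 0, 0, 0, 0, 0.9],
    [0, 0, 0, 0, 0, 0, 0.3],
    [0, 0, 0, 0, 0, 0, 0.1],
    [0, 0, 0, 0, 0, 0, 0.1],
    [0, 0, 0, 0, 0, -15, 0.1],
    [0, 0, 0, 0, 0, -30, 0.1],
    [0, 0, 0, 0, 0, -40, 0.1],
    [0, 0, 0, 0, 0, -40, 0.1],
    [0, 0, 0, 5, -35, 0, 0.1],
    [0, 0, 0, 15, -45, 0, 0.1],
    [0, 0, 0, 15, -45, 0, 0.1],
    [0, 0, 0, 0, 0, 0, 0.1]
  ]
}}

```text
t: 28.65
ee_pos: [0.5088, -0.2263, 0.3377]
tool_rot: [0.003, -0.112, 0.994, -0.001]
ft_force: [0.4, 0.0, -0.3]
width: 0.0384
```

Run:
```python
from h import *
import cv2
print(cur()[0])
i=eyes.capture("top");cv2.imwrite("pics/t14f.png",i);cv2.imwrite("pics/t14.png",cv2.resize(i[140:290,200:390],None,fx=4.2,fy=4,interpolation=cv2.INTER_CUBIC))
i=eyes.capture("scene");cv2.imwrite("pics/s14.png",cv2.resize(i[190:350,260:430],None,fx=4.4,fy=3.7,interpolation=cv2.INTER_CUBIC));cv2.imwrite("pics/s14f.png",i)
```

```text
[ 0.50878883 -0.22625279  0.33770058]
```

View pics/t14.png

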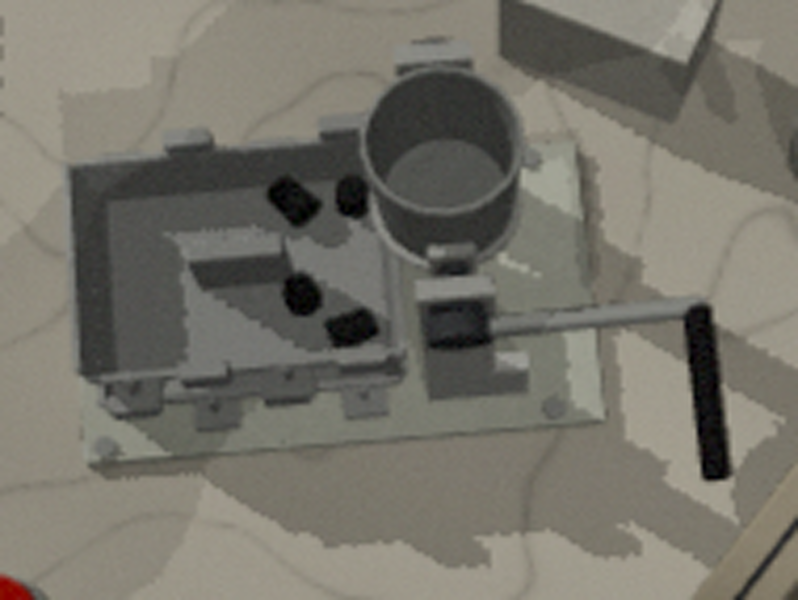

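View pics/s14.png

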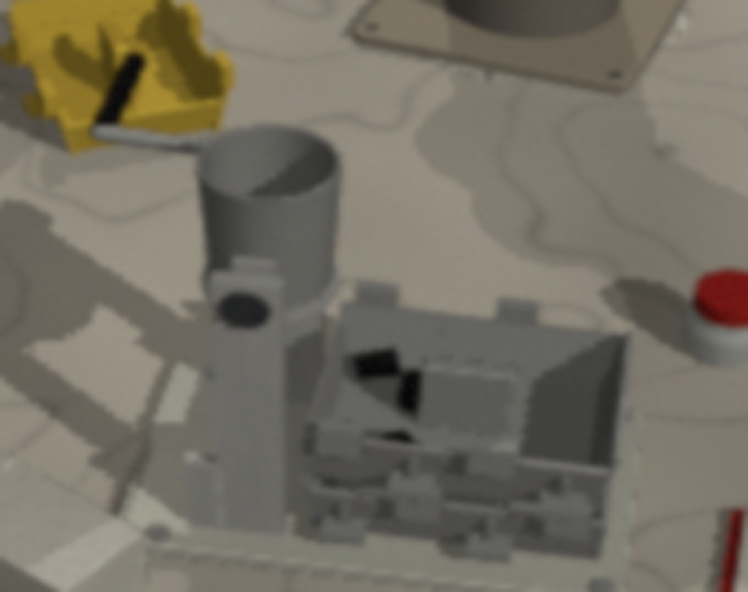

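View pics/t14f.png

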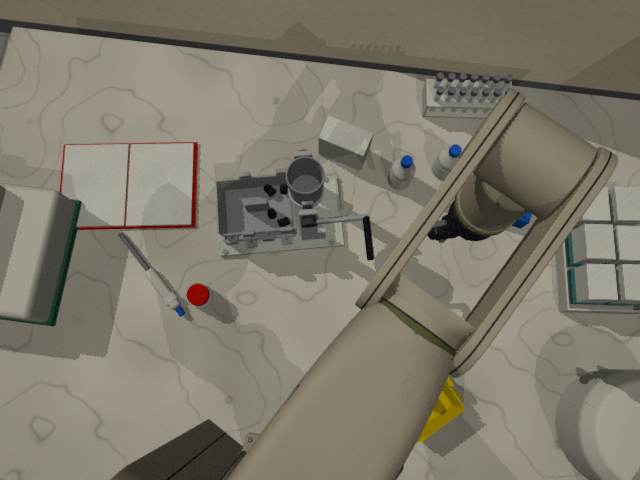

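Run:
```python
from h import *
P=lambda x,y:(200+x/4.2-.38,140+y/4-.38)
b=[pl("top",*P(*a),.122) for a in [(190,138),(341,124),(207,372),(369,357)]]
for q in b: d=q-[.584,.149,.122];print((d@X*1e3).round(1),(d@Y*1e3).round(1))
f=[pl("top",*P(*a),.122) for a in [(183,240),(283,238)]]
for q in f: d=q-[.584,.149,.122];print("fin",(d@X*1e3).round(1),(d@Y*1e3).round(1))
```

```text
65.6 16.1
66.3 -61.6
-64.4 16.0
-63.8 -65.2
fin 8.9 23.3
fin 5.2 -27.2
```

Run:
```python
from station import r
print(r.hand_in(), r.get_state()["t"])
```

```text
the job is handed in; nothing more can be done
the job is handed in; nothing more can be done
```

The job is done and handed in. The clock read about 28.7 s at the last check, against the 72 s limit.

**What I did:** I gripped the loose grey bin by its fin, turned it half a turn and brought it in low from +y. I set it with its lugs on the docked bin's blocks and let go. I then swung the lever until the pot hit the full-tip stop, and brought it back until it hit the upright stop. At both stops the force climbed to 30–37 N with the position no longer changing. I let go of the lever and moved the arm clear.

**Last checks:**
- **Stoppers:** all four lie in the upper bin and the pot is empty.
- **Pot:** its rim is in the same place in the image as before tipping, so it is upright.
- **Upper bin:** it looks level and square on its blocks. It measured about 3 mm off centre towards the pot and 1 mm sideways, close to the measuring accuracy, so I left it.
- **Bystanders:** nothing looked moved in the last full top view. The arm hid part of the tip rack there, and I did not measure the bystanders' positions.

**Mended on the way:**
- I took the lever bar twice with only the pad tips, and both times opened and regripped it lower.
- I changed the carrying path once so that the wrist camera kept clear of the lever.

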